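Stand the reagent containers in their holders

TASK

Put the laboratory bench in order: stand each of the four white reagent containers (wide round jar, slim round bottle, square bottle, oblong cartridge) in the grey holder whose shape and size match its foot, upright and flat on the holder's floor inside the rim. Set them down rather than dropping them, and leave the tube rack and the glass beaker where they are.

Things in the scene. Friction and masses are not known exactly. Their poses are not given: they have to be found in the camera images.
- jar: Loose round white jar, the wider of the two round containers: straight body 60 mm in diameter up to 58 mm, flat lid 54 mm wide, 74 mm high overall, 110 to 225 g. Origin: centre of its underside; z up. Stands upright at the start, free on the bench. Can be gripped across the body, for instance 40 to 45 mm above its foot.
- vial: Loose slim round white bottle: straight body 36 mm in diameter up to 60 mm, then a narrow neck and a 22 mm cap, 80 mm high overall, 50 to 100 g. Origin: centre of its underside; z up. Stands upright at the start, free on the bench.
- square_bottle: Loose white bottle of square plan: body 46 x 46 mm (sides along its x and y) up to 60 mm, then a round 30 mm cap, 80 mm high overall, 90 to 185 g. Origin: centre of its underside; z up. Stands upright at the start, free on the bench.
- cartridge: Loose white oblong reagent cartridge: body 78 mm along its x, 32 mm along its y, 60 mm high, with two 22 mm round caps on top (72 mm overall), 95 to 200 g. Origin: centre of its underside; z up. Stands upright at the start, free on the bench. Grip it across its 32 mm width.
- jar_holder: Dark grey shallow round holder, the larger of the two round ones, for the jar: inside diameter 76 mm, rim wall 4 mm thick, rim top 14 mm and inner floor 4 mm above the bench. Fixed to the bench. Origin: centre of its underside, on the bench; z up.
- vial_holder: Dark grey shallow round holder, the smaller, for the slim bottle: inside diameter 52 mm, rim wall 4 mm thick, rim top 14 mm and inner floor 4 mm above the bench. Fixed to the bench. Origin: centre of its underside, on the bench; z up.
- square_holder: Dark grey shallow square holder for the square bottle: inside 62 x 62 mm with sides along its x and y, rim wall 4 mm thick, rim top 14 mm and inner floor 4 mm above the bench. Fixed to the bench. Origin: centre of its underside, on the bench; z up.
- cartridge_holder: Dark grey shallow oblong holder for the cartridge: inside 94 mm along its x, 48 mm along its y, rim wall 4 mm thick, rim top 14 mm and inner floor 4 mm above the bench; the cartridge may go in either way round. Fixed to the bench. Origin: centre of its underside, on the bench; z up.
- rack: Bystander: loose cream tube rack, 84 mm along its x, 44 mm along its y, 50 mm high, with eight glass tubes, some with black stoppers, rising to 88 mm; 450 g. Among the containers; leave it alone. Origin: centre of its underside; z up.
- beaker: Bystander: loose empty round glass beaker, 60 mm across, 80 mm high, 120 g. Among the containers; leave it alone. Origin: centre of its underside; z up.
Things that resemble listed ones, but are neither listed nor needed, are in the scene too. What is shaped like the square_bottle but purple is not meant. Leave any green look-alike of the cartridge_holder alone.

How it is judged:
By the outcome, as a careful person would: the job done as asked, in the order asked, and still so for the second after the job is handed in, with the robot touching nothing.
It also fails if it takes over 96 s, if anything falls off the work surface, if the arm or the gripper's body presses on something with over 40 N, if the wrist force passes 120 N, or if a joint passes its speed limit or range.

ROBOT

A 6-joint arm with a two-finger parallel gripper is mounted at the origin on the work surface. World frame = base frame: x ahead of the robot, y to its left, z up, the work surface at z = 0. Lengths are in m, angles in rad, forces in N, time in s.
With the tool pointing down it reaches from about 0.3 to 0.75 m from the base axis. Payload 8.5 kg.
Tool frame: the origin (TCP) lies on the centre line of the jaws, within the pads' length; the fingertips stand 17 mm ahead of it and the grasp point (between the pads) lies 2 mm behind it; z points along the fingers, y is the direction in which the jaws open and shut (so a half turn about z gives the same grasp; the last joint's range is limited). The gripper opens to 85 mm and grips with 20 to 120 N. Pads are 22 mm wide; open, the fingers measure 114 mm over their backs; the gripper's body (76 mm by 85 mm) begins 54 mm behind the grasp point. The pads swing forward as they close: fully open they stand 13 mm farther back than shut.
Start: joints at [1.108, 0.381, 1.297, -0, 1.464, -0.215], TCP at [0.135, 0.533, 0.248] pointing down, gripper open.
Joint ranges: [-3.11, 3.11], [-0.89, 2.33], [0.22, 2.48], [-1.42, 4.56], [0.17, 2.85], [-2.88, 2.88]. Speed limits (rad/s): [2.39, 2.39, 3.14, 3.14, 3.14, 3.14].

INTERFACE

Orientations are given as a unit quaternion [x, y, z, w].
In Python, from rig import get_state, grab_frame, camera_info, finish_job, recognise gives the robot as it stands.
- The arm moves only by the shell command python3 -m crank 'ROWS' [FORCE]. ROWS is JSON, a list of rows, each an object of numbers: "grip": the opening, from 0 (shut) to 1 (fully open); "dx", "dy", "dz": the shift along the tool's x, y, z in mm; "rx", "ry", "rz": the turn, a rotation vector about the tool's x, y, z in degrees. A call has exactly 8 rows; each row is the pose to reach, as a shift and turn from the pose commanded when the call began, along the tool's axes at that moment; what a row does not reach only later rows make up. A row lasts 1/10 s, in which the tool goes at most 50 mm and 8.59 degrees, less where a joint would pass 70% of its speed; a pose out of reach is approached as far as the arm can. A call with a gripper value outside its range is refused whole. The fingers move at their own pace and stop on an object; FORCE is the grip in N (left out, the last holds). Time passes only in rows, so rows that repeat a pose let the fingers close, or fill a call up. It gives the time, the measured TCP pose, the force and the opening at its end, in the units of the state.
- get_state(): the state, without advancing time (a new reading comes with each control period).
- grab_frame(name): name is "side" or "top"; returns the picture (384x512x3 uint8, red, green, blue); there is no depth.
- camera_info(name): a dict with "vfov" (degrees; the focal length in pixels is half the picture's height over the tangent of half this angle, whatever the lens; pixels are square), "cx", "cy" (the principal point, pixels), "R" (3x3) and "t" (3): a world point X has camera coordinates R X + t. Camera axes: x right, y down, z forward; pixel columns grow to the right and rows downward; lengths in m; the calibration is good to about 2 mm. A picture is of the moment at which its call begins. camera_info takes no time and is no camera call.
- finish_job(): hands the job in, once; it reports no verdict.
Trained networks look in the newest picture that a camera, given by its name, has taken for a name from the list of things; names that differ only in an ending like _2 or _b are one class to them, and where a whole thing is asked for, a point or a joint stands for the part that bears it (a point fixed in the world has none). Each returns a list of dicts, best first, with "conf" (0 to 1); they miss things now and then, are a little off and sometimes report something else, mostly with a low value. They report only what shows in the picture. A call takes as long as a camera call. They do not tell look-alikes from the thing itself.
- recognise(camera, query): "location" ([x, y, z] in m, in world coordinates, good to about 4 mm: the middle of the surface that is visible of it).
The state is a dict: "t": time; "joint_pos": joint angles; "qd": joint speeds; "joint_torque": joint torques, N m; "eef_pos": TCP position; "orientation": TCP orientation; "force": force on the tool from outside, world axes, zero at the start; "ft_torque": the same for the moment, N m; "finger_gap": finger opening in m.
Only numpy, scipy, OpenCV 4.12 (cv2) and the standard library are available. Lean on these libraries where they do the work, as an engineer would, in place of code of your own. Each camera call takes 0.05 s, during which the arm holds its last target.

## Working session

There is one attempt and no reset: what is moved stays moved. The work goes in short steps, Python scripts to look and compute and a shell command to move; the robot and the scene stay as the last step left them, time stands still between calls to the robot, and variables do not carry over. Pictures are saved under pics/ and viewed, and the job is handed in when it is done.

```bash
ls; mkdir -p pics; python3 - <<'E'
from rig import *
import cv2,json
for n in ["side","top"]:
    f=grab_frame(n); cv2.imwrite(f"pics/{n}0.png",cv2.resize(f[:,:,::-1],(800,600),interpolation=cv2.INTER_CUBIC))
    print(n,camera_info(n))
print(get_state())
E
```

```text
pics
side {'vfov': 45.028805627768705, 'cx': 265.32799800253434, 'cy': 192.6468094535293, 'R': array([[ 0.86465002, -0.50214525,  0.01518206],
       [-0.37453762, -0.66447292, -0.64668177],
       [ 0.33481625,  0.55346715, -0.76260881]]), 't': array([-0.43140542,  0.20752231,  1.07954001])}
top {'vfov': 45.77523604413335, 'cx': 249.15959942573681, 'cy': 187.9908546825299, 'R': array([[-0.00573355, -0.99994693, -0.00855969],
       [-0.98720224,  0.00702427, -0.15931853],
       [ 0.1593702 ,  0.00753669, -0.98719012]]), 't': array([0.01510873, 0.50621221, 1.07717052])}
{'t': 0.1, 'joint_pos': array([ 1.10771187e+00,  3.81123960e-01,  1.29817431e+00, -1.92415956e-05,
        1.46358503e+00, -2.15315651e-01]), 'qd': array([ 0.00027862, -0.00121802, -0.00370796,  0.00020473,  0.00039444,
        0.00019744]), 'joint_torque': array([ 4.84269694e-03, -4.49214399e+01, -2.31660873e+01, -9.20823481e-05,
        3.60869417e-03, -1.23840061e-05]), 'eef_pos': array([0.134787  , 0.53297793, 0.2477796 ]), 'orientation': array([ 1.23566712e-01,  9.92336058e-01, -6.11737795e-04, -2.05700966e-04]), 'force': array([ 0.49156035,  0.32926979, -0.84468455]), 'ft_torque': array([ 0.05301322, -0.00015676, -0.03756475]), 'finger_gap': 0.0851371387692843}
```

View pics/top0.png

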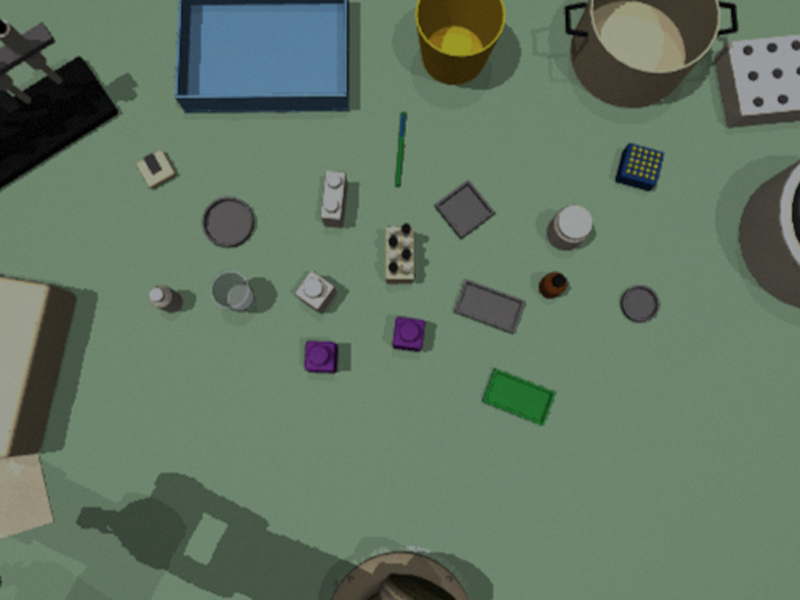

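View pics/side0.png

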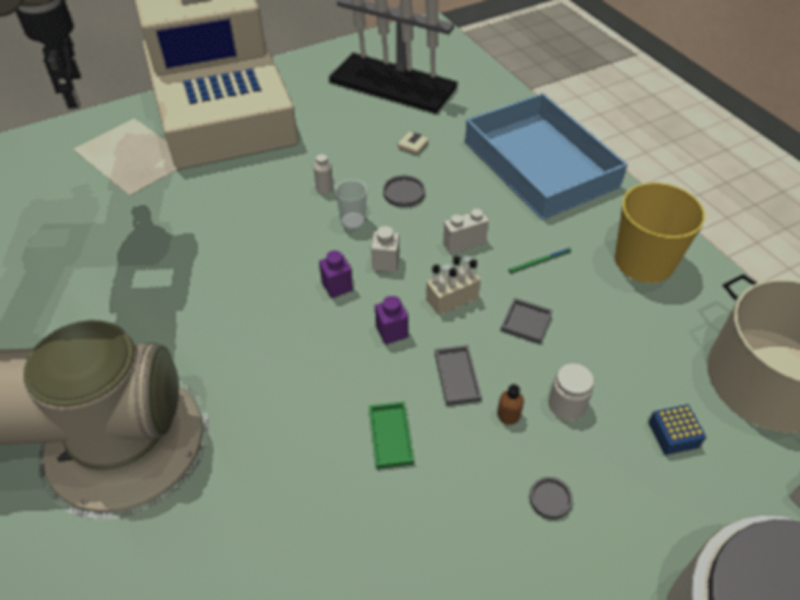

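```bash
python3 - <<'E'
from rig import *
import numpy as np
for q in "jar vial square_bottle cartridge jar_holder vial_holder square_holder cartridge_holder rack beaker".split():
    for c in ["top","side"]:
        I=camera_info(c);F=192/np.tan(np.radians(I['vfov']/2))
        for d in recognise(c,q)[:3]:
            X=np.array(d['location']);p=I['R']@X+I['t'];u=p[:2]/p[2]*F+[I['cx'],I['cy']]
            print(q,c,round(d['conf'],2),X.round(3),(u*800/512).round())
E
```

```text
jar top 0.75 [ 0.607 -0.273  0.08 ] [574. 224.]
jar side 0.66 [ 0.597 -0.287  0.06 ] [570. 392.]
jar side 0.16 [0.497 0.359 0.045] [322. 175.]
vial top 0.65 [0.506 0.362 0.061] [163. 293.]
vial side 0.73 [0.498 0.358 0.045] [322. 175.]
square_bottle top 0.93 [0.512 0.122 0.065] [318. 288.]
square_bottle top 0.82 [0.408 0.115 0.06 ] [322. 356.]
square_bottle top 0.56 [ 0.444 -0.017  0.064] [408. 331.]
square_bottle side 0.8 [0.508 0.116 0.052] [386. 248.]
square_bottle side 0.79 [0.402 0.106 0.055] [334. 272.]
square_bottle side 0.73 [ 0.44  -0.029  0.059] [392. 316.]
cartridge top 0.74 [0.658 0.098 0.063] [334. 197.]
cartridge side 0.96 [0.659 0.089 0.042] [467. 232.]
jar_holder top 0.77 [0.633 0.277 0.005] [229. 223.]
jar_holder side 0.88 [0.633 0.28  0.005] [402. 191.]
vial_holder top 0.75 [ 0.497 -0.39   0.002] [637. 301.]
vial_holder side 0.88 [ 0.491 -0.39   0.005] [548. 498.]
vial_holder side 0.7 [ 0.563 -0.016  0.052] [453. 285.]
square_holder top 0.95 [ 0.656 -0.11   0.004] [463. 208.]
square_holder top 0.72 [0.512 0.126 0.063] [315. 288.]
square_holder side 0.69 [ 0.653 -0.11   0.009] [526. 319.]
cartridge_holder top 0.9 [ 0.347 -0.191  0.002] [518. 396.]
cartridge_holder top 0.69 [ 0.491 -0.148  0.001] [488. 306.]
cartridge_holder top 0.23 [0.512 0.125 0.062] [316. 289.]
cartridge_holder side 0.93 [ 0.348 -0.189  0.008] [391. 433.]
rack top 0.65 [ 0.565 -0.003  0.047] [399. 256.]
rack side 0.6 [ 0.563 -0.017  0.052] [453. 286.]
rack side 0.43 [ 0.652 -0.11   0.006] [525. 320.]
beaker top 0.77 [0.515 0.259 0.042] [233. 289.]
beaker top 0.53 [ 0.492 -0.15  -0.   ] [489. 306.]
beaker side 0.74 [0.508 0.234 0.055] [356. 207.]
```

```bash
python3 - <<'E'
from rig import *
import cv2,numpy as np
for n,(x0,y0,x1,y1) in {"top":(80,85,440,285),"side":(180,70,440,340)}.items():
    f=grab_frame(n); np.save(f"pics/{n}.npy",f)
    c=f[y0:y1,x0:x1,::-1]; s=min(800/c.shape[1],600/c.shape[0])
    cv2.imwrite(f"pics/{n}crop.png",cv2.resize(c,None,fx=s,fy=s,interpolation=cv2.INTER_CUBIC))
    lab=cv2.cvtColor(f,cv2.COLOR_RGB2LAB).astype(int)
    m=(lab[...,1]).astype(np.uint8)
    print(n,np.percentile(lab[100:250,100:400,1],[5,25,50,75,90,95]))
    a=np.clip((m[y0:y1,x0:x1].astype(int)-100)*6,0,255).astype(np.uint8)
    cv2.imwrite(f"pics/{n}a.png",cv2.resize(a,None,fx=s,fy=s,interpolation=cv2.INTER_NEAREST))
E
```

```text
top [114. 114. 115. 115. 127. 129.]
side [116. 116. 117. 120. 126. 128.]
```

View pics/topcrop.png

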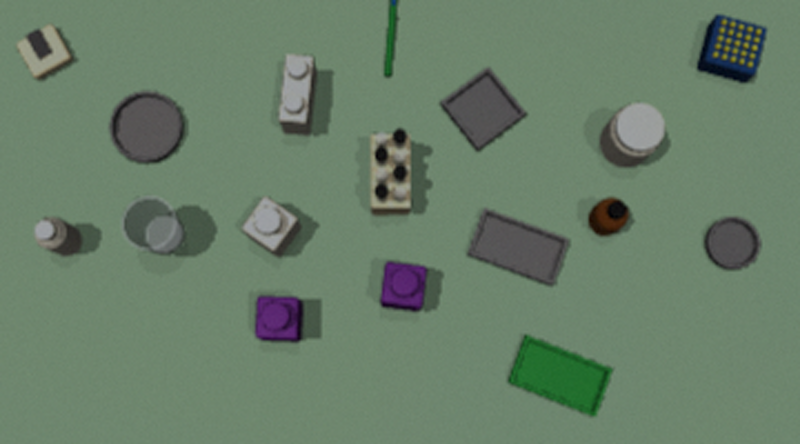

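View pics/topa.png

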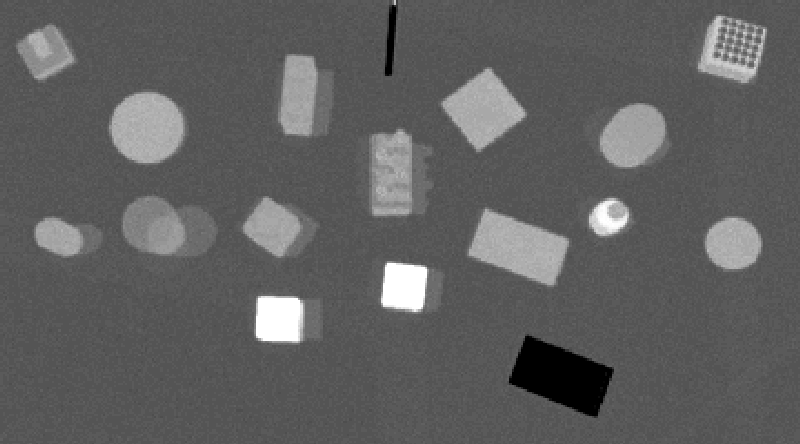

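View pics/sidea.png

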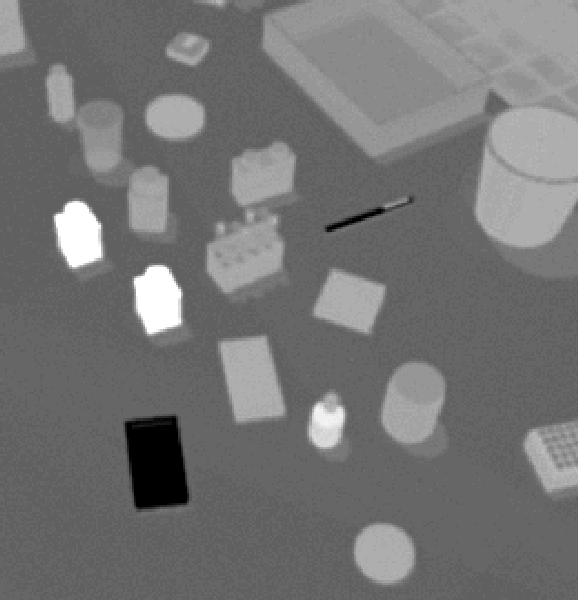

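The pictures show (top view, 800x600):
- **Jar** at (573,226) on the right.
- **Vial** at (163,297). The brown bottle at (553,284) could be mistaken for it but isn't white, so I leave it.
- **Square bottle**: the white one at (315,291), not the purple ones at (320,356) and (408,333).
- **Cartridge** at (334,197). The cream rack at (400,254) isn't it.
- **Holders**: jar (229,222), vial (639,303), square (465,209), and cartridge, the grey one at (489,306) rather than the green one at (518,397).

Next I fit the silhouettes in both cameras.

```bash
cat > h.py <<'E'
from rig import *
import cv2,numpy as np
from scipy.optimize import minimize
def proj(c,X):
    I=camera_info(c);F=192/np.tan(np.radians(I['vfov']/2))
    p=np.asarray(X)@I['R'].T+I['t'];return p[:,:2]/p[:,2:]*F+[I['cx'],I['cy']]
def ring(r,z,cx=0,cy=0):
    a=np.linspace(0,2*np.pi,40,endpoint=False);return np.c_[cx+r*np.cos(a),cy+r*np.sin(a),0*a+z]
def rect(w,h,z): return np.array([[sx*w/2,sy*h/2,z] for sx in(-1,1) for sy in(-1,1)])
V=np.vstack
M={'jar':[V([ring(.03,0),ring(.03,.058)]),V([ring(.027,.058),ring(.027,.074)])],
'vial':[V([ring(.018,0),ring(.018,.06)]),V([ring(.011,.06),ring(.011,.08)])],
'square_bottle':[V([rect(.046,.046,0),rect(.046,.046,.06)]),V([ring(.015,.06),ring(.015,.08)])],
'cartridge':[V([rect(.078,.032,0),rect(.078,.032,.06)]),V([ring(.011,.06,.02),ring(.011,.072,.02)]),V([ring(.011,.06,-.02),ring(.011,.072,-.02)])],
'jar_holder':[V([ring(.042,0),ring(.042,.014)])],'vial_holder':[V([ring(.03,0),ring(.03,.014)])],
'square_holder':[V([rect(.07,.07,0),rect(.07,.07,.014)])],
'cartridge_holder':[V([rect(.102,.056,0),rect(.102,.056,.014)])]}
S=4
def sil(name,p,c,box,z=0):
    x0,y0,x1,y1=box;m=np.zeros(((y1-y0)*S,(x1-x0)*S),np.uint8)
    ca,sa=np.cos(p[2]),np.sin(p[2])
    for P in M[name]:
        W=np.c_[p[0]+ca*P[:,0]-sa*P[:,1],p[1]+sa*P[:,0]+ca*P[:,1],P[:,2]+z]
        u=(proj(c,W)-[x0,y0]+.5)*S
        h=cv2.convexHull(u.astype(np.float32)).reshape(-1,2)
        cv2.fillPoly(m,[np.round(h*16-8).astype(np.int32)],1,cv2.LINE_8,4)
    return cv2.resize(m.astype(np.float32),(x1-x0,y1-y0),interpolation=cv2.INTER_AREA)
def fit(name,x,y,yaw=0,frames=None,z=0,cams=('top','side'),verbose=True):
    res={}
    obs={}
    for c in cams:
        f=frames[c];a=cv2.cvtColor(f,cv2.COLOR_RGB2LAB)[...,1].astype(float)
        u=proj(c,[[x,y,.03]])[0].astype(int);R=34
        box=(max(u[0]-R,0),max(u[1]-R,0),min(u[0]+R,512),min(u[1]+R,384))
        bg=115.2 if c=='top' else 117.
        w=a[box[1]:box[3],box[0]:box[2]]
        fg=126.5
        m=np.clip((w-119.8)/(fg-119.8),0,1)*(w<134)
        # keep component at centre
        n,l,_,_=cv2.connectedComponentsWithStats((m>.4).astype(np.uint8))[:4]
        p0=sil(name,(x,y,yaw),c,box,z)
        k=np.argmax([0]+[(p0*(l==i)).sum() for i in range(1,n)])
        keep=cv2.dilate((l==k).astype(np.uint8),np.ones((3,3)))
        obs[c]=(m*keep,box)
    def cost(p,cs):
        t=0
        for c in cs:
            m,b=obs[c];s=sil(name,p,c,b,z);t+=np.abs(m-s).sum()/s.sum()
        return t
    out={}
    for cs in [cams]+([(c,) for c in cams] if len(cams)>1 else []):
        best=None
        for y0 in ([yaw] if 'jar' in name or 'vial' in name else [yaw-.3,yaw,yaw+.3]):
            s=np.array([[0,0,0],[.008,0,.05],[0,.008,-.1],[-.006,-.006,.1]])+[x,y,y0]
            r=minimize(cost,[x,y,y0],args=(cs,),method='Nelder-Mead',options=dict(initial_simplex=s,xatol=1e-4,fatol=1e-4))
            if best is None or r.fun<best.fun:best=r
        if verbose:print(name,cs,best.x[:2].round(4),'yaw',np.degrees(best.x[2]).round(1),'err',round(best.fun/len(cs),3))
        out[cs]=best.x
    return out[cams]
E
python3 - <<'E'
from h import *
fr={c:np.load(f'pics/{c}.npy') for c in('top','side')}
G=dict(jar=(.6,-.28,0),vial=(.5,.36,0),square_bottle=(.51,.12,.6),cartridge=(.66,.095,.0),jar_holder=(.633,.278,0),vial_holder=(.494,-.39,0),square_holder=(.655,-.11,.75),cartridge_holder=(.491,-.149,-1.9))
G['cartridge']=(.66,.095,0)
for n,g in G.items(): fit(n,*g,frames=fr)
E
```

```text
jar ('top', 'side') [ 0.6129 -0.2762] yaw -0.5 err 0.122
jar ('top',) [ 0.6119 -0.2756] yaw -1.1 err 0.085
jar ('side',) [ 0.6128 -0.2768] yaw 0.4 err 0.158
vial ('top', 'side') [0.5018 0.3664] yaw -4.9 err 0.135
vial ('top',) [0.5021 0.3671] yaw -6.0 err 0.116
vial ('side',) [0.5022 0.3675] yaw -5.6 err 0.152
square_bottle ('top', 'side') [0.5107 0.1295] yaw 54.6 err 0.126
square_bottle ('top',) [0.5117 0.1281] yaw 45.4 err 0.138Traceback (most recent call last):
  File "<stdin>", line 5, in <module>
  File "h.py", line 55, in fit
    r=minimize(cost,[x,y,y0],args=(cs,),method='Nelder-Mead',options=dict(initial_simplex=s,xatol=1e-4,fatol=1e-4))
    res = _minimize_neldermead(fun, x0, args, callback, bounds=bounds,
                               **options)
    fxr = func(xr)
    fx = function(np.copy(x), *(wrapper_args + args))
  File "h.py", line 48, in cost
    m,b=obs[c];s=sil(name,p,c,b,z);t+=np.abs(m-s).sum()/s.sum()
                 ~~~^^^^^^^^^^^^^^
  File "h.py", line 24, in sil
    u=(proj(c,W)-[x0,y0]+.5)*S
       ~~~~^^^^^
  File "h.py", line 5, in proj
    I=camera_info(c);F=192/np.tan(np.radians(I['vfov']/2))
ValueError: time passes only in moves, steps and waits
```

```bash
sed -i "s/^def proj/_C={}\ndef cam(c):\n    if c not in _C:_C[c]=camera_info(c)\n    return _C[c]\ndef proj/; s/    I=camera_info(c);F/    I=cam(c);F/" h.py
python3 - <<'E'
from h import *
fr={c:np.load(f'pics/{c}.npy') for c in('top','side')}
for c,X in [('top',[.51,.125,.05]),('side',[.51,.125,.03])]:
    a=cv2.cvtColor(fr[c],cv2.COLOR_RGB2LAB)[...,1].astype(int)
    u=proj(c,[X])[0].astype(int); print(a[u[1]-20:u[1]+22:2,u[0]-20:u[0]+26:2])
E
```

```text
[[114 114 114 114 115 114 114 114 115 114 114 114 116 115 113 115 115 114
  114 114 114 114 114]
 [115 115 114 115 114 114 115 115 115 115 115 115 114 115 115 114 114 114
  114 114 115 116 114]
 [115 114 114 115 115 114 115 115 115 115 114 115 114 114 114 115 114 114
  114 115 115 116 113]
 [114 114 115 115 114 114 115 114 114 114 114 115 114 115 114 114 114 115
  115 115 114 115 114]
 [114 115 114 114 115 114 115 117 126 126 117 114 114 114 114 115 113 115
  115 114 115 114 114]
 [115 116 114 114 114 114 117 121 127 127 127 122 116 116 117 115 114 115
  113 114 114 114 114]
 [114 115 115 115 115 117 119 126 126 127 127 128 125 120 118 117 116 115
  114 114 114 115 114]
 [115 115 114 114 115 117 126 127 127 127 128 127 127 127 123 118 118 115
  114 115 115 114 115]
 [114 114 114 115 116 125 126 128 128 127 127 127 128 127 128 125 118 118
  116 115 115 115 115]
 [114 114 115 115 122 127 126 128 128 128 128 128 128 128 127 126 123 118
  118 117 116 113 115]
 [114 114 116 117 127 128 126 127 127 127 128 127 128 127 127 129 127 118
  118 119 118 114 115]
 [114 114 115 117 127 127 127 128
[... 2275 characters left out ...]
116 116 116 116 117]
 [116 116 116 117 116 117 124 127 127 127 128 128 127 128 124 119 120 117
  116 116 116 116 117]
 [116 116 116 116 117 117 123 127 127 127 128 128 128 128 123 119 119 117
  116 117 116 116 116]
 [117 116 116 116 117 117 119 123 124 124 125 125 126 126 121 119 119 117
  116 116 116 116 116]
 [118 116 116 116 116 116 116 117 119 120 120 120 119 120 120 119 119 117
  116 116 117 116 116]
 [117 116 116 116 117 117 116 116 117 118 119 119 119 119 120 119 118 116
  116 117 116 116 116]
 [120 116 116 116 116 116 116 116 116 116 116 116 117 117 117 117 117 116
  116 116 116 116 116]
 [121 116 116 116 116 116 116 116 116 116 117 116 117 116 117 116 116 116
  117 116 117 116 116]]
```

Half-level should sit about 122, so I use a sharper ramp.

```bash
sed -i "s/m=np.clip((w-119.8).*/m=np.clip((w-119.0)\/(125.5-119.0),0,1)*(w<134)/" h.py
cat > run0.py <<'E'
from h import *
fr={c:np.load(f'pics/{c}.npy') for c in('top','side')}
G=dict(jar=(.612,-.276,0),vial=(.502,.367,0),square_bottle=(.51,.128,.8),cartridge=(.66,.095,.0),jar_holder=(.633,.278,0),vial_holder=(.494,-.39,0),square_holder=(.655,-.11,.75),cartridge_holder=(.491,-.149,-1.9))
P={n:fit(n,*g,frames=fr) for n,g in G.items()}
import pickle;pickle.dump(P,open('P.pkl','wb'))
for c in('top','side'):
    im=cv2.resize(fr[c][:,:,::-1],(1024*2,768*2),interpolation=cv2.INTER_CUBIC)
    for n,p in P.items():
        ca,sa=np.cos(p[2]),np.sin(p[2])
        for Q in M[n]:
            W=np.c_[p[0]+ca*Q[:,0]-sa*Q[:,1],p[1]+sa*Q[:,0]+ca*Q[:,1],Q[:,2]]
            h=cv2.convexHull(((proj(c,W)+.5)*4-.5).astype(np.float32)).astype(int)
            cv2.polylines(im,[h],True,(0,0,255),1)
    x0,y0,x1,y1=((80,85,440,285) if c=='top' else (180,70,440,340))
    k=im[y0*4:y1*4,x0*4:x1*4];s=min(800/k.shape[1],600/k.shape[0]);cv2.imwrite(f'pics/ov_{c}.png',cv2.resize(k,None,fx=s,fy=s,interpolation=cv2.INTER_AREA))
E
python3 run0.py
```

```text
jar ('top', 'side') [ 0.6128 -0.276 ] yaw 0.9 err 0.073
jar ('top',) [ 0.6125 -0.2757] yaw 0.2 err 0.057
jar ('side',) [ 0.6126 -0.2764] yaw 1.3 err 0.086
vial ('top', 'side') [0.5024 0.3672] yaw 0.1 err 0.65
vial ('top',) [0.5024 0.3669] yaw 0.7 err 0.082
vial ('side',) [0.5025 0.3669] yaw 0.7 err 1.212
square_bottle ('top', 'side') [0.5113 0.1286] yaw 57.5 err 0.076
square_bottle ('top',) [0.5113 0.1284] yaw 52.3 err 0.071
square_bottle ('side',) [0.5112 0.1295] yaw 62.3 err 0.084
cartridge ('top', 'side') [0.6635 0.1006] yaw -3.6 err 0.421
cartridge ('top',) [0.6642 0.1006] yaw -4.5 err 0.076
cartridge ('side',) [0.6644 0.1009] yaw -4.1 err 0.761
jar_holder ('top', 'side') [0.6346 0.2787] yaw 0.5 err 0.065
jar_holder ('top',) [0.6348 0.2786] yaw 0.9 err 0.045
jar_holder ('side',) [0.635  0.2796] yaw -0.5 err 0.083
vial_holder ('top', 'side') [ 0.4938 -0.391 ] yaw 1.3 err 0.073
vial_holder ('top',) [ 0.4938 -0.3904] yaw 0.9 err 0.079
vial_holder ('side',) [ 0.4943 -0.3905] yaw 1.6 err 0.066
square_holder ('top', 'side') [ 0.6533 -0.1119] yaw 37.1 err 0.035
square_holder ('top',) [ 0.6535 -0.1121] yaw 37.4 err 0.025
square_holder ('side',) [ 0.6544 -0.1111] yaw 37.5 err 0.038
cartridge_holder ('top', 'side') [ 0.4915 -0.1477] yaw -110.9 err 0.038
cartridge_holder ('top',) [ 0.4911 -0.1477] yaw -110.5 err 0.033
cartridge_holder ('side',) [ 0.4916 -0.1472] yaw -111.2 err 0.038
```

```bash
which python3; python3 -m crank --help 2>&1 | head -20
```

```text
/bin/python3
invalid input: not JSON, or not a number
```

View pics/ov_top.png

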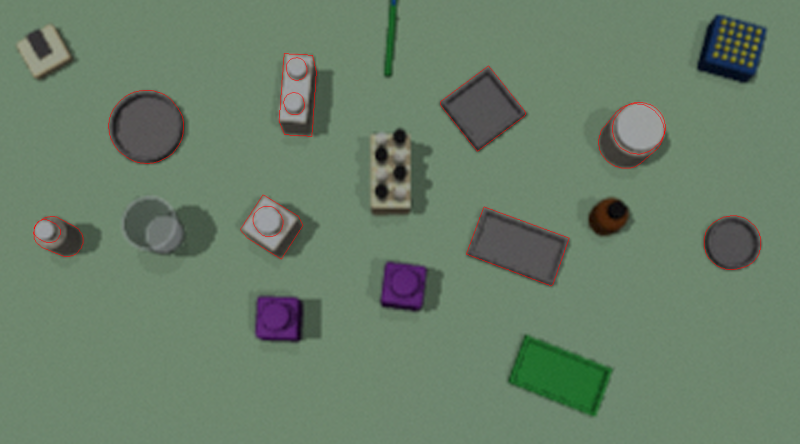

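View pics/ov_side.png

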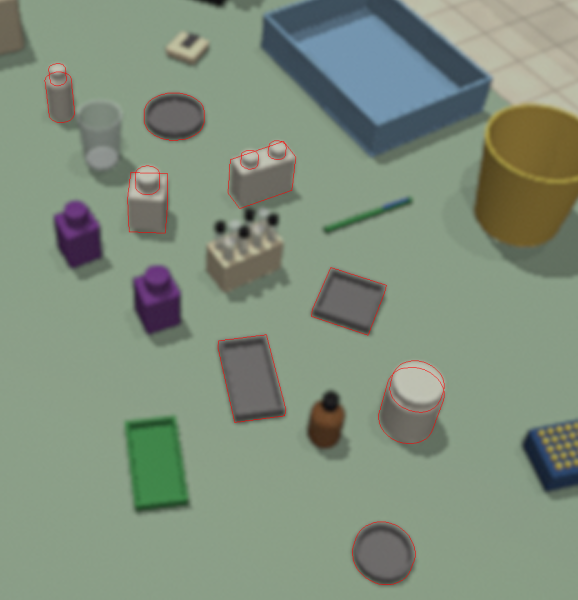

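```bash
cat > plan.py <<'E'
import sys,json
from rig import get_state
import numpy as np
from scipy.spatial.transform import Rotation as Ro
def plan(wps):
    s=get_state();R=Ro.from_quat(s['orientation']);p=s['eef_pos'];M=R.as_matrix()
    print('t',round(s['t'],2),'p',p.round(4),'psi',np.degrees(np.arctan2(M[1,1],M[0,1])).round(1),'gap',round(s['finger_gap'],4),'F',np.round(s['force'],1),'j6',round(s['joint_pos'][5],2))
    for x,y,z,psi in wps:
        c,q=np.cos(np.radians(psi)),np.sin(np.radians(psi))
        T=np.array([[-q,c,0],[c,q,0],[0,0,-1.]])
        d=M.T@(np.array([x,y,z])-p)*1000;r=Ro.from_matrix(M.T@T).as_rotvec(degrees=True)
        print((x,y,z,psi),'d',d.round(1),'r',r.round(2))
if __name__=='__main__': plan(json.loads(sys.argv[1]))
E
python3 plan.py '[[0.502,0.367,0.16,75.8],[0.502,0.367,0.038,75.8]]'
```

```text
t 1.2 p [0.1349 0.5332 0.2483] psi 75.8 gap 0.0856 F [-0.1 -0.8  0.2] j6 -0.22
(0.502, 0.367, 0.16, 75.8) d [-396.6  -71.    88.3] r [-0. -0. -0.]
(0.502, 0.367, 0.038, 75.8) d [-396.6  -71.   210.3] r [-0. -0. -0.]
```

```bash
python3 -m crank '[{"dx":-50,"dy":-9,"dz":5},{"dx":-98,"dy":-18,"dz":15},{"dx":-146,"dy":-27,"dz":30},{"dx":-194,"dy":-35,"dz":40},{"dx":-242,"dy":-43,"dz":52},{"dx":-290,"dy":-52,"dz":64},{"dx":-338,"dy":-61,"dz":76},{"dx":-380,"dy":-68,"dz":86}]' ; python3 -m crank '[{"grip":0.75,"dx":-16,"dy":-3,"dz":2},{"dx":-16,"dy":-3,"dz":2,"grip":0.75},{"dx":-16,"dy":-3,"dz":2,"grip":0.75},{"dx":-16,"dy":-3,"dz":2,"grip":0.75},{"dx":-16,"dy":-3,"dz":2,"grip":0.75},{"dx":-16,"dy":-3,"dz":2,"grip":0.75},{"dx":-16,"dy":-3,"dz":2,"grip":0.75},{"dx":-16,"dy":-3,"dz":2,"grip":0.75}]' 40; python3 plan.py '[[0.502,0.367,0.16,75.8],[0.502,0.367,0.038,75.8]]'
```

```text
t 1.2 p [0.1349 0.5332 0.2483] psi 75.8 gap 0.0856 F [-0.1 -0.8  0.2] j6 -0.22
(0.502, 0.367, 0.16, 75.8) d [-396.6  -71.    88.3] r [-0. -0. -0.]
(0.502, 0.367, 0.038, 75.8) d [-396.6  -71.   210.3] r [-0. -0. -0.]invalid input
invalid input
```

```bash
python3 -m crank '[{"grip":0.75,"dx":-50,"dy":-9,"dz":5,"rx":0,"ry":0,"rz":0},{"grip":0.75,"dx":-98,"dy":-18,"dz":15,"rx":0,"ry":0,"rz":0},{"grip":0.75,"dx":-146,"dy":-27,"dz":30,"rx":0,"ry":0,"rz":0},{"grip":0.75,"dx":-194,"dy":-35,"dz":40,"rx":0,"ry":0,"rz":0},{"grip":0.75,"dx":-242,"dy":-43,"dz":52,"rx":0,"ry":0,"rz":0},{"grip":0.75,"dx":-290,"dy":-52,"dz":64,"rx":0,"ry":0,"rz":0},{"grip":0.75,"dx":-338,"dy":-61,"dz":76,"rx":0,"ry":0,"rz":0},{"grip":0.75,"dx":-380,"dy":-68,"dz":86,"rx":0,"ry":0,"rz":0}]' 40; python3 plan.py '[[0.502,0.367,0.16,75.8],[0.502,0.367,0.038,75.8]]'
```

```text
t: 2.0
eef_pos: [0.4885, 0.3727, 0.1617]
orientation: [0.124, 0.992, -0.0, -0.0]
force: [0.4, 0.9, 0.3]
finger_gap: 0.064
t 2.0 p [0.4885 0.3727 0.1617] psi 75.8 gap 0.064 F [0.4 0.9 0.3] j6 -0.86
(0.502, 0.367, 0.16, 75.8) d [-14.5  -2.2   1.7] r [-0.01 -0.01 -0.04]
(0.502, 0.367, 0.038, 75.8) d [-14.5  -2.2 123.7] r [-0.01 -0.01 -0.04]
```

```bash
python3 -m crank '[{"grip":0.75,"dx":-14,"dy":-2,"dz":2,"rx":0,"ry":0,"rz":0},{"grip":0.75,"dx":-14.5,"dy":-2,"dz":25,"rx":0,"ry":0,"rz":0},{"grip":0.75,"dx":-14.5,"dy":-2,"dz":50,"rx":0,"ry":0,"rz":0},{"grip":0.75,"dx":-14.5,"dy":-2,"dz":75,"rx":0,"ry":0,"rz":0},{"grip":0.75,"dx":-14.5,"dy":-2,"dz":100,"rx":0,"ry":0,"rz":0},{"grip":0.75,"dx":-14.5,"dy":-2,"dz":115,"rx":0,"ry":0,"rz":0},{"grip":0.75,"dx":-14.5,"dy":-2,"dz":123,"rx":0,"ry":0,"rz":0},{"grip":0.75,"dx":-14.5,"dy":-2,"dz":123,"rx":0,"ry":0,"rz":0}]' 40; python3 plan.py '[[0.502,0.367,0.038,75.8]]'
python3 -m crank '[{"grip":0.3,"dx":0,"dy":0,"dz":0,"rx":0,"ry":0,"rz":0},{"grip":0.3,"dx":0,"dy":0,"dz":0,"rx":0,"ry":0,"rz":0},{"grip":0.3,"dx":0,"dy":0,"dz":0,"rx":0,"ry":0,"rz":0},{"grip":0.3,"dx":0,"dy":0,"dz":0,"rx":0,"ry":0,"rz":0},{"grip":0.3,"dx":0,"dy":0,"dz":0,"rx":0,"ry":0,"rz":0},{"grip":0.3,"dx":0,"dy":0,"dz":0,"rx":0,"ry":0,"rz":0},{"grip":0.3,"dx":0,"dy":0,"dz":0,"rx":0,"ry":0,"rz":0},{"grip":0.3,"dx":0,"dy":0,"dz":0,"rx":0,"ry":0,"rz":0}]' 40
python3 plan.py '[[0.502,0.367,0.2,75.8],[0.494,-0.3905,0.2,75.8],[0.494,-0.3905,0.055,75.8]]'
```

```text
t: 2.8
eef_pos: [0.4997, 0.3687, 0.0387]
orientation: [0.123, 0.992, -0.0, -0.001]
force: [0.1, 0.8, -0.1]
finger_gap: 0.064
t 2.8 p [0.4997 0.3687 0.0387] psi 75.8 gap 0.064 F [ 0.1  0.8 -0.1] j6 -0.88
(0.502, 0.367, 0.038, 75.8) d [-2.7 -1.1  0.7] r [-0.05 -0.06  0.02]
t: 3.6
eef_pos: [0.5006, 0.3689, 0.0406]
orientation: [0.124, 0.992, 0.001, 0.001]
force: [-2.1, -0.1, 6.2]
finger_gap: 0.0351
t 3.6 p [0.5006 0.3689 0.0406] psi 75.8 gap 0.0351 F [-2.1 -0.1  6.2] j6 -0.88
(0.502, 0.367, 0.2, 75.8) d [  -2.    -1.3 -159.4] r [0.09 0.1  0.  ]
(0.494, -0.3905, 0.2, 75.8) d [-180.1 -737.6 -160.3] r [0.09 0.1  0.  ]
(0.494, -0.3905, 0.055, 75.8) d [-179.8 -737.8  -15.3] r [0.09 0.1  0.  ]
```

```bash
python3 -m crank '[{"grip":0.3,"dx":0,"dy":0,"dz":-20,"rx":0,"ry":0,"rz":0},{"grip":0.3,"dx":0,"dy":0,"dz":-50,"rx":0,"ry":0,"rz":0},{"grip":0.3,"dx":0,"dy":0,"dz":-85,"rx":0,"ry":0,"rz":0},{"grip":0.3,"dx":-2,"dy":-1,"dz":-120,"rx":0,"ry":0,"rz":0},{"grip":0.3,"dx":-5,"dy":-15,"dz":-145,"rx":0,"ry":0,"rz":0},{"grip":0.3,"dx":-10,"dy":-40,"dz":-155,"rx":0,"ry":0,"rz":0},{"grip":0.3,"dx":-20,"dy":-75,"dz":-160,"rx":0,"ry":0,"rz":0},{"grip":0.3,"dx":-30,"dy":-120,"dz":-160,"rx":0,"ry":0,"rz":0}]' 40
python3 plan.py '[[0.494,-0.3905,0.2,75.8],[0.494,-0.3905,0.055,75.8]]'
```

```text
t: 4.4
eef_pos: [0.4999, 0.2444, 0.2002]
orientation: [0.123, 0.992, 0.0, 0.001]
force: [0.5, -0.4, -1.4]
finger_gap: 0.0347
t 4.4 p [0.4999 0.2444 0.2002] psi 75.9 gap 0.0347 F [ 0.5 -0.4 -1.4] j6 -1.08
(0.494, -0.3905, 0.2, 75.8) d [-1.490e+02 -6.172e+02 -2.000e-01] r [0.06 0.11 0.1 ]
(0.494, -0.3905, 0.055, 75.8) d [-148.7 -617.4  144.8] r [0.06 0.11 0.1 ]
```

```bash
python3 -m crank '[{"grip":0.3,"dx":-11,"dy":-46,"dz":0,"rx":0,"ry":0,"rz":0},{"grip":0.3,"dx":-22,"dy":-92,"dz":0,"rx":0,"ry":0,"rz":0},{"grip":0.3,"dx":-33,"dy":-138,"dz":0,"rx":0,"ry":0,"rz":0},{"grip":0.3,"dx":-44,"dy":-184,"dz":0,"rx":0,"ry":0,"rz":0},{"grip":0.3,"dx":-55,"dy":-230,"dz":0,"rx":0,"ry":0,"rz":0},{"grip":0.3,"dx":-66,"dy":-276,"dz":0,"rx":0,"ry":0,"rz":0},{"grip":0.3,"dx":-78,"dy":-322,"dz":0,"rx":0,"ry":0,"rz":0},{"grip":0.3,"dx":-89,"dy":-368,"dz":0,"rx":0,"ry":0,"rz":0}]' 40
python3 -m crank '[{"grip":0.3,"dx":-11,"dy":-46,"dz":0,"rx":0,"ry":0,"rz":0},{"grip":0.3,"dx":-22,"dy":-92,"dz":0,"rx":0,"ry":0,"rz":0},{"grip":0.3,"dx":-33,"dy":-138,"dz":0,"rx":0,"ry":0,"rz":0},{"grip":0.3,"dx":-44,"dy":-180,"dz":0,"rx":0,"ry":0,"rz":0},{"grip":0.3,"dx":-54,"dy":-215,"dz":0,"rx":0,"ry":0,"rz":0},{"grip":0.3,"dx":-58,"dy":-236,"dz":0,"rx":0,"ry":0,"rz":0},{"grip":0.3,"dx":-60,"dy":-246,"dz":0,"rx":0,"ry":0,"rz":0},{"grip":0.3,"dx":-60,"dy":-248,"dz":0,"rx":0,"ry":0,"rz":0}]' 40
python3 plan.py '[[0.494,-0.3905,0.2,75.8],[0.494,-0.3905,0.055,75.8]]'
```

```text
t: 5.2
eef_pos: [0.4954, -0.1357, 0.1996]
orientation: [0.124, 0.992, -0.0, 0.0]
force: [0.6, -0.4, -0.5]
finger_gap: 0.0349
t: 6.0
eef_pos: [0.4929, -0.3893, 0.1991]
orientation: [0.124, 0.992, 0.0, -0.0]
force: [0.4, -0.3, -1.0]
finger_gap: 0.0347
t 6.0 p [ 0.4929 -0.3893  0.1991] psi 75.8 gap 0.0347 F [ 0.4 -0.3 -1. ] j6 -2.18
(0.494, -0.3905, 0.2, 75.8) d [-1.4 -0.9 -0.9] r [ 0.02 -0.02 -0.05]
(0.494, -0.3905, 0.055, 75.8) d [ -1.4  -0.9 144.1] r [ 0.02 -0.02 -0.05]
```

```bash
python3 -m crank '[{"grip":0.3,"dx":-1,"dy":-1,"dz":20,"rx":0,"ry":0,"rz":0},{"grip":0.3,"dx":-1,"dy":-1,"dz":50,"rx":0,"ry":0,"rz":0},{"grip":0.3,"dx":-1,"dy":-1,"dz":80,"rx":0,"ry":0,"rz":0},{"grip":0.3,"dx":-1,"dy":-1,"dz":110,"rx":0,"ry":0,"rz":0},{"grip":0.3,"dx":-1,"dy":-1,"dz":130,"rx":0,"ry":0,"rz":0},{"grip":0.3,"dx":-1,"dy":-1,"dz":138,"rx":0,"ry":0,"rz":0},{"grip":0.3,"dx":-1,"dy":-1,"dz":142,"rx":0,"ry":0,"rz":0},{"grip":0.3,"dx":-1,"dy":-1,"dz":144,"rx":0,"ry":0,"rz":0}]' 40
python3 - <<'E'
from plan import plan
from h import *
ims=[]
for c,x0,y0 in(('top',350,130),('side',290,250)):
    f=grab_frame(c); f=f[y0:y0+130,x0:x0+130,::-1];ims.append(cv2.resize(f,None,fx=3,fy=3,interpolation=cv2.INTER_CUBIC))
cv2.imwrite('pics/v1.png',np.hstack(ims))
plan([[.494,-.3905,.0445,75.8]])
E
```

```text
t: 6.8
eef_pos: [0.4944, -0.3899, 0.0561]
orientation: [0.123, 0.992, -0.0, 0.001]
force: [-0.8, 0.3, -0.5]
finger_gap: 0.0351
t 6.9 p [ 0.4943 -0.3901  0.0562] psi 75.8 gap 0.0351 F [ 0.7  0.7 -0.7] j6 -2.18
(0.494, -0.3905, 0.0445, 75.8) d [ 0.2 -0.4 11.7] r [-0.05  0.07  0.02]
```

View pics/v1.png

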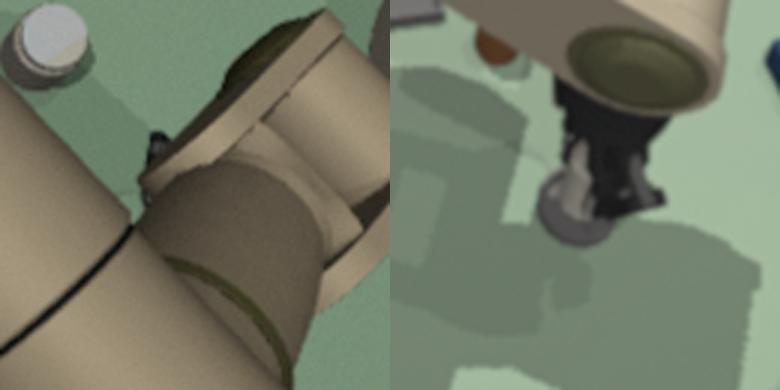

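Side panel: the vial at (575,185) is upright over the holder at (578,208), hanging inside its rim. I'll lower it gently.

```bash
python3 -m crank '[{"grip":0.3,"dx":0,"dy":0,"dz":3,"rx":0,"ry":0,"rz":0},{"grip":0.3,"dx":0,"dy":0,"dz":6,"rx":0,"ry":0,"rz":0},{"grip":0.3,"dx":0,"dy":0,"dz":9,"rx":0,"ry":0,"rz":0},{"grip":0.3,"dx":0,"dy":0,"dz":10,"rx":0,"ry":0,"rz":0},{"grip":0.3,"dx":0,"dy":0,"dz":11,"rx":0,"ry":0,"rz":0},{"grip":0.3,"dx":0,"dy":0,"dz":11.5,"rx":0,"ry":0,"rz":0},{"grip":0.3,"dx":0,"dy":0,"dz":12,"rx":0,"ry":0,"rz":0},{"grip":0.3,"dx":0,"dy":0,"dz":12,"rx":0,"ry":0,"rz":0}]' 40
python3 plan.py '[]'
```

```text
t: 7.7
eef_pos: [0.4939, -0.3901, 0.0446]
orientation: [0.124, 0.992, -0.0, 0.0]
force: [-3.7, 3.5, 8.9]
finger_gap: 0.0347
t 7.7 p [ 0.4939 -0.3901  0.0446] psi 75.8 gap 0.0347 F [-3.7  3.5  8.9] j6 -2.18
```

```bash
python3 -m crank '[{"grip":0.5,"dx":0,"dy":0,"dz":0,"rx":0,"ry":0,"rz":0},{"grip":0.7,"dx":0,"dy":0,"dz":0,"rx":0,"ry":0,"rz":0},{"grip":0.8,"dx":0,"dy":0,"dz":0,"rx":0,"ry":0,"rz":0},{"grip":0.8,"dx":0,"dy":0,"dz":-10,"rx":0,"ry":0,"rz":0},{"grip":0.9,"dx":0,"dy":0,"dz":-40,"rx":0,"ry":0,"rz":0},{"grip":1,"dx":0,"dy":0,"dz":-80,"rx":0,"ry":0,"rz":0},{"grip":1,"dx":0,"dy":0,"dz":-110,"rx":0,"ry":0,"rz":0},{"grip":1,"dx":0,"dy":0,"dz":-120,"rx":0,"ry":0,"rz":0}]' 40
python3 plan.py '[[0.6127,-0.276,0.165,75.8],[0.6127,-0.276,0.036,75.8]]'
```

```text
t: 8.5
eef_pos: [0.4947, -0.3908, 0.1675]
orientation: [0.124, 0.992, -0.002, 0.002]
force: [0.3, -0.6, -0.6]
finger_gap: 0.0852
t 8.5 p [ 0.4947 -0.3908  0.1675] psi 75.8 gap 0.0852 F [ 0.3 -0.6 -0.6] j6 -2.18
(0.6127, -0.276, 0.165, 75.8) d [-86.3 140.3   2.4] r [-0.21  0.3   0.01]
(0.6127, -0.276, 0.036, 75.8) d [-85.6 140.7 131.4] r [-0.21  0.3   0.01]
```

```bash
python3 -m crank '[{"grip":1,"dx":-12,"dy":20,"dz":0,"rx":0,"ry":0,"rz":0},{"grip":1,"dx":-32,"dy":55,"dz":0,"rx":0,"ry":0,"rz":0},{"grip":1,"dx":-54,"dy":90,"dz":0,"rx":0,"ry":0,"rz":0},{"grip":1,"dx":-72,"dy":118,"dz":0,"rx":0,"ry":0,"rz":0},{"grip":1,"dx":-82,"dy":134,"dz":0,"rx":0,"ry":0,"rz":0},{"grip":1,"dx":-86,"dy":140,"dz":0,"rx":0,"ry":0,"rz":0},{"grip":1,"dx":-86,"dy":140,"dz":2,"rx":0,"ry":0,"rz":0},{"grip":1,"dx":-86,"dy":140,"dz":2,"rx":0,"ry":0,"rz":0}]' 40
python3 plan.py '[[0.6127,-0.276,0.165,75.8],[0.6127,-0.276,0.036,75.8]]'
python3 - <<'E'
from h import *
ims=[]
for c,x0,y0 in(('top',330,110),('side',300,220)):
    f=grab_frame(c);np.save(f'pics/{c}1.npy',f); f=f[y0:y0+130,x0:x0+130,::-1];ims.append(cv2.resize(f,None,fx=3,fy=3,interpolation=cv2.INTER_CUBIC))
cv2.imwrite('pics/j1.png',np.hstack(ims))
E
```

```text
t: 9.3
eef_pos: [0.6107, -0.2765, 0.1608]
orientation: [0.124, 0.992, 0.0, -0.001]
force: [0.1, -0.0, -0.3]
finger_gap: 0.086
t 9.3 p [ 0.6107 -0.2765  0.1608] psi 75.7 gap 0.086 F [ 0.1 -0.  -0.3] j6 -1.92
(0.6127, -0.276, 0.165, 75.8) d [-1.8  1.  -4.2] r [-0.   -0.06 -0.07]
(0.6127, -0.276, 0.036, 75.8) d [ -2.    1.  124.8] r [-0.   -0.06 -0.07]
```

View pics/j1.png

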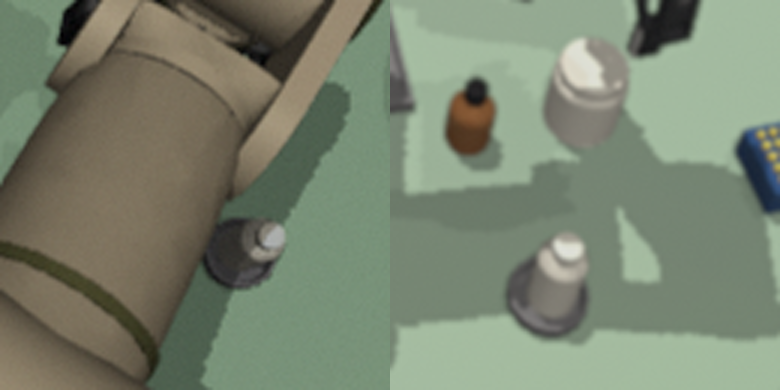

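The vial stands upright in its holder (right panel (560,285)). Next I descend on the jar.

```bash
python3 -m crank '[{"grip":1,"dx":-2,"dy":1,"dz":10,"rx":0,"ry":0,"rz":0},{"grip":1,"dx":-2,"dy":1,"dz":35,"rx":0,"ry":0,"rz":0},{"grip":1,"dx":-2,"dy":1,"dz":60,"rx":0,"ry":0,"rz":0},{"grip":1,"dx":-2,"dy":1,"dz":85,"rx":0,"ry":0,"rz":0},{"grip":1,"dx":-2,"dy":1,"dz":105,"rx":0,"ry":0,"rz":0},{"grip":1,"dx":-2,"dy":1,"dz":118,"rx":0,"ry":0,"rz":0},{"grip":1,"dx":-2,"dy":1,"dz":124,"rx":0,"ry":0,"rz":0},{"grip":1,"dx":-2,"dy":1,"dz":124,"rx":0,"ry":0,"rz":0}]' 50
python3 -m crank '[{"grip":0.6,"dx":0,"dy":0,"dz":0,"rx":0,"ry":0,"rz":0},{"grip":0.6,"dx":0,"dy":0,"dz":0,"rx":0,"ry":0,"rz":0},{"grip":0.6,"dx":0,"dy":0,"dz":0,"rx":0,"ry":0,"rz":0},{"grip":0.6,"dx":0,"dy":0,"dz":0,"rx":0,"ry":0,"rz":0},{"grip":0.6,"dx":0,"dy":0,"dz":0,"rx":0,"ry":0,"rz":0},{"grip":0.6,"dx":0,"dy":0,"dz":0,"rx":0,"ry":0,"rz":0},{"grip":0.6,"dx":0,"dy":0,"dz":0,"rx":0,"ry":0,"rz":0},{"grip":0.6,"dx":0,"dy":0,"dz":0,"rx":0,"ry":0,"rz":0}]' 50
python3 plan.py '[[0.6127,-0.276,0.2,75.8],[0.635,0.279,0.2,75.8]]'
```

```text
t: 10.2
eef_pos: [0.6136, -0.2751, 0.0368]
orientation: [0.124, 0.992, 0.0, -0.0]
force: [-0.1, 0.8, -0.5]
finger_gap: 0.0857
t: 11.0
eef_pos: [0.6144, -0.2753, 0.0389]
orientation: [0.124, 0.992, -0.001, 0.001]
force: [-0.8, 0.5, 6.3]
finger_gap: 0.0586
t 11.0 p [ 0.6144 -0.2753  0.0389] psi 75.8 gap 0.0586 F [-0.8  0.5  6.3] j6 -1.92
(0.6127, -0.276, 0.2, 75.8) d [   1.1   -1.2 -161.1] r [-0.05  0.15  0.01]
(0.635, 0.279, 0.2, 75.8) d [ 115.6  542.3 -161.9] r [-0.05  0.15  0.01]
```

```bash
python3 -m crank '[{"grip":0.6,"dx":0,"dy":0,"dz":-20,"rx":0,"ry":0,"rz":0},{"grip":0.6,"dx":0,"dy":0,"dz":-50,"rx":0,"ry":0,"rz":0},{"grip":0.6,"dx":0,"dy":0,"dz":-85,"rx":0,"ry":0,"rz":0},{"grip":0.6,"dx":2,"dy":6,"dz":-120,"rx":0,"ry":0,"rz":0},{"grip":0.6,"dx":5,"dy":20,"dz":-145,"rx":0,"ry":0,"rz":0},{"grip":0.6,"dx":10,"dy":45,"dz":-155,"rx":0,"ry":0,"rz":0},{"grip":0.6,"dx":18,"dy":80,"dz":-157,"rx":0,"ry":0,"rz":0},{"grip":0.6,"dx":26,"dy":122,"dz":-157,"rx":0,"ry":0,"rz":0}]' 50
python3 -m crank '[{"grip":0.6,"dx":10,"dy":46,"dz":0,"rx":0,"ry":0,"rz":0},{"grip":0.6,"dx":20,"dy":92,"dz":0,"rx":0,"ry":0,"rz":0},{"grip":0.6,"dx":30,"dy":138,"dz":0,"rx":0,"ry":0,"rz":0},{"grip":0.6,"dx":40,"dy":184,"dz":0,"rx":0,"ry":0,"rz":0},{"grip":0.6,"dx":50,"dy":230,"dz":0,"rx":0,"ry":0,"rz":0},{"grip":0.6,"dx":60,"dy":276,"dz":0,"rx":0,"ry":0,"rz":0},{"grip":0.6,"dx":68,"dy":318,"dz":0,"rx":0,"ry":0,"rz":0},{"grip":0.6,"dx":76,"dy":355,"dz":0,"rx":0,"ry":0,"rz":0}]' 50
python3 plan.py '[[0.635,0.279,0.2,75.8],[0.635,0.279,0.054,75.8]]'
```

```text
t: 11.8
eef_pos: [0.6183, -0.1499, 0.1949]
orientation: [0.124, 0.992, -0.0, 0.001]
force: [1.0, 0.9, -3.0]
finger_gap: 0.0583
t: 12.6
eef_pos: [0.6315, 0.2148, 0.1944]
orientation: [0.123, 0.992, 0.0, -0.0]
force: [-0.1, -1.1, -1.5]
finger_gap: 0.0589
t 12.6 p [0.6315 0.2148 0.1944] psi 75.9 gap 0.0589 F [-0.1 -1.1 -1.5] j6 -1.17
(0.635, 0.279, 0.2, 75.8) d [12.3 63.1 -5.6] r [ 0.   -0.01  0.05]
(0.635, 0.279, 0.054, 75.8) d [ 12.3  63.1 140.4] r [ 0.   -0.01  0.05]
```

```bash
python3 -m crank '[{"grip":0.6,"dx":6,"dy":30,"dz":0,"rx":0,"ry":0,"rz":0},{"grip":0.6,"dx":10,"dy":52,"dz":0,"rx":0,"ry":0,"rz":0},{"grip":0.6,"dx":12,"dy":62,"dz":5,"rx":0,"ry":0,"rz":0},{"grip":0.6,"dx":12,"dy":62,"dz":25,"rx":0,"ry":0,"rz":0},{"grip":0.6,"dx":12,"dy":62,"dz":50,"rx":0,"ry":0,"rz":0},{"grip":0.6,"dx":12,"dy":62,"dz":75,"rx":0,"ry":0,"rz":0},{"grip":0.6,"dx":12,"dy":62,"dz":95,"rx":0,"ry":0,"rz":0},{"grip":0.6,"dx":12,"dy":62,"dz":105,"rx":0,"ry":0,"rz":0}]' 50
python3 - <<'E'
from plan import plan
from h import *
ims=[]
for c,x0,y0 in(('top',80,80),('side',180,50)):
    f=grab_frame(c); f=f[y0:y0+130,x0:x0+130,::-1];ims.append(cv2.resize(f,None,fx=3,fy=3,interpolation=cv2.INTER_CUBIC))
cv2.imwrite('pics/j2.png',np.hstack(ims))
plan([[.636,.279,.055,75.8],[.636,.279,.043,75.8]])
E
```

```text
t: 13.4
eef_pos: [0.6347, 0.2745, 0.087]
orientation: [0.124, 0.992, -0.001, -0.002]
force: [0.3, -0.3, -2.4]
finger_gap: 0.0588
t 13.5 p [0.635  0.2748 0.0879] psi 75.8 gap 0.0594 F [ 0.1  0.1 -0.6] j6 -1.08
(0.636, 0.279, 0.055, 75.8) d [-0.   4.4 32.9] r [-0.08 -0.15 -0.04]
(0.636, 0.279, 0.043, 75.8) d [-0.   4.4 44.9] r [-0.08 -0.15 -0.04]
```

View pics/j2.png

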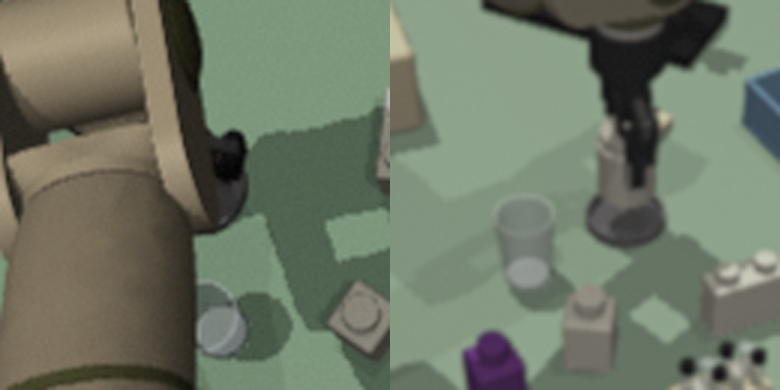

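The jar at right panel (628,165) hangs upright over the round holder at (626,215). The beaker at (527,240) is clear. I keep lowering.

```bash
python3 -m crank '[{"grip":0.6,"dx":0,"dy":4,"dz":4,"rx":0,"ry":0,"rz":0},{"grip":0.6,"dx":0,"dy":4.5,"dz":15,"rx":0,"ry":0,"rz":0},{"grip":0.6,"dx":0,"dy":4.5,"dz":25,"rx":0,"ry":0,"rz":0},{"grip":0.6,"dx":0,"dy":4.5,"dz":33,"rx":0,"ry":0,"rz":0},{"grip":0.6,"dx":0,"dy":4.5,"dz":39,"rx":0,"ry":0,"rz":0},{"grip":0.6,"dx":0,"dy":4.5,"dz":42,"rx":0,"ry":0,"rz":0},{"grip":0.6,"dx":0,"dy":4.5,"dz":43.5,"rx":0,"ry":0,"rz":0},{"grip":0.6,"dx":0,"dy":4.5,"dz":44,"rx":0,"ry":0,"rz":0}]' 50
python3 plan.py '[[0.636,0.279,0.043,75.8]]'
```

```text
t: 14.3
eef_pos: [0.6367, 0.2799, 0.0454]
orientation: [0.124, 0.992, 0.0, 0.0]
force: [-0.2, -0.2, -2.5]
finger_gap: 0.0589
t 14.3 p [0.6367 0.2799 0.0454] psi 75.8 gap 0.0589 F [-0.2 -0.2 -2.5] j6 -1.08
(0.636, 0.279, 0.043, 75.8) d [ 0.5 -1.   2.4] r [ 0.01  0.01 -0.  ]
```

```bash
python3 -m crank '[{"grip":0.6,"dx":0,"dy":-0.5,"dz":0.5,"rx":0,"ry":0,"rz":0},{"grip":0.6,"dx":0,"dy":-1,"dz":1,"rx":0,"ry":0,"rz":0},{"grip":0.6,"dx":0,"dy":-1,"dz":1.5,"rx":0,"ry":0,"rz":0},{"grip":0.6,"dx":0,"dy":-1,"dz":2,"rx":0,"ry":0,"rz":0},{"grip":0.6,"dx":0,"dy":-1,"dz":2.5,"rx":0,"ry":0,"rz":0},{"grip":0.6,"dx":0,"dy":-1,"dz":3,"rx":0,"ry":0,"rz":0},{"grip":0.6,"dx":0,"dy":-1,"dz":3,"rx":0,"ry":0,"rz":0},{"grip":0.6,"dx":0,"dy":-1,"dz":3,"rx":0,"ry":0,"rz":0}]' 50
python3 plan.py '[]'
```

```text
t: 15.1
eef_pos: [0.6363, 0.2789, 0.0429]
orientation: [0.124, 0.992, 0.0, 0.0]
force: [-2.5, -1.1, 5.9]
finger_gap: 0.0587
t 15.1 p [0.6363 0.2789 0.0429] psi 75.8 gap 0.0587 F [-2.5 -1.1  5.9] j6 -1.08
```

```bash
python3 -m crank '[{"grip":0.8,"dx":0,"dy":0,"dz":0,"rx":0,"ry":0,"rz":0},{"grip":1,"dx":0,"dy":0,"dz":0,"rx":0,"ry":0,"rz":0},{"grip":1,"dx":0,"dy":0,"dz":0,"rx":0,"ry":0,"rz":0},{"grip":1,"dx":0,"dy":0,"dz":-10,"rx":0,"ry":0,"rz":0},{"grip":1,"dx":0,"dy":0,"dz":-40,"rx":0,"ry":0,"rz":0},{"grip":1,"dx":0,"dy":0,"dz":-80,"rx":0,"ry":0,"rz":0},{"grip":1,"dx":0,"dy":0,"dz":-115,"rx":0,"ry":0,"rz":0},{"grip":1,"dx":0,"dy":0,"dz":-125,"rx":0,"ry":0,"rz":0}]' 50
python3 - <<'E'
from plan import plan
from h import *
fr={c:grab_frame(c) for c in('top','side')}
for c in fr:np.save(f'pics/{c}2.npy',fr[c])
fit('square_bottle',.5113,.1286,np.radians(54),frames=fr,cams=('top',))
fit('square_bottle',.5113,.1286,np.radians(54),frames=fr,cams=('side',))
cv2.imwrite('pics/s1.png',np.hstack([cv2.resize(fr['top'][90:220,100:230,::-1],None,fx=3,fy=3,interpolation=2),cv2.resize(fr['side'][50:180,180:310,::-1],None,fx=3,fy=3,interpolation=2)]))
plan([[.5113,.1286,.165,54],[.5113,.1286,.037,54]])
E
```

```text
t: 15.9
eef_pos: [0.6376, 0.2793, 0.1728]
orientation: [0.124, 0.992, 0.001, 0.004]
force: [-0.2, 0.5, 0.1]
finger_gap: 0.0855
square_bottle ('top',) [0.5118 0.1291] yaw 53.3 err 0.061
square_bottle ('side',) [0.5116 0.1279] yaw 58.3 err 0.066
t 16.0 p [0.6368 0.2791 0.1695] psi 75.8 gap 0.0852 F [ 0.1 -0.2 -0.9] j6 -1.08
(0.5113, 0.1286, 0.165, 54) d [  84.8 -176.7    3.9] r [ 0.14  0.17 21.8 ]
(0.5113, 0.1286, 0.037, 54) d [  85.3 -176.9  131.9] r [ 0.14  0.17 21.8 ]
```

View pics/s1.png

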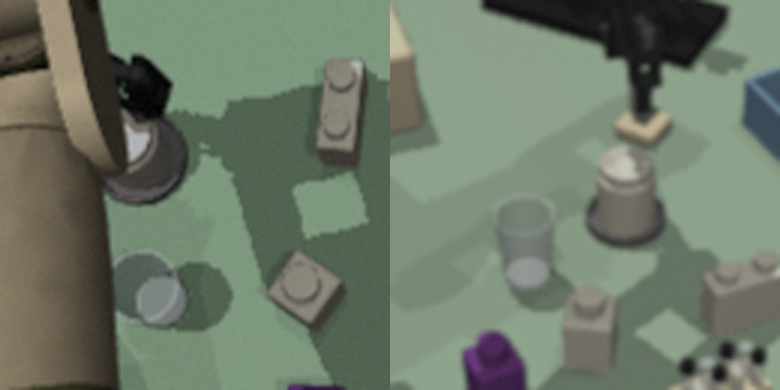

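The jar stands in its holder (right panel (626,195)). Next is the white square bottle at left panel (305,288), yaw about 54°.

```bash
python3 -m crank '[{"grip":0.85,"dx":12,"dy":-25,"dz":0,"rx":0,"ry":0,"rz":4},{"grip":0.85,"dx":30,"dy":-62,"dz":0,"rx":0,"ry":0,"rz":9},{"grip":0.85,"dx":50,"dy":-104,"dz":0,"rx":0,"ry":0,"rz":15},{"grip":0.85,"dx":68,"dy":-142,"dz":0,"rx":0,"ry":0,"rz":19},{"grip":0.85,"dx":80,"dy":-166,"dz":2,"rx":0,"ry":0,"rz":21.5},{"grip":0.85,"dx":85,"dy":-176.5,"dz":4,"rx":0,"ry":0,"rz":21.5},{"grip":0.85,"dx":85,"dy":-176.5,"dz":4,"rx":0,"ry":0,"rz":21.5},{"grip":0.85,"dx":85,"dy":-176.5,"dz":4,"rx":0,"ry":0,"rz":21.5}]' 50
python3 plan.py '[[0.5113,0.1286,0.037,54.5]]'
```

```text
t: 16.8
eef_pos: [0.5113, 0.1292, 0.1629]
orientation: [0.306, 0.952, 0.0, -0.0]
force: [0.2, 0.3, 0.1]
finger_gap: 0.073
t 16.8 p [0.5113 0.1292 0.1629] psi 54.4 gap 0.073 F [0.2 0.3 0.1] j6 -0.93
(0.5113, 0.1286, 0.037, 54.5) d [ -0.4  -0.4 125.9] r [-0.   -0.02 -0.15]
```

```bash
python3 -m crank '[{"grip":0.85,"dx":0,"dy":0,"dz":12,"rx":0,"ry":0,"rz":0},{"grip":0.85,"dx":0,"dy":0,"dz":38,"rx":0,"ry":0,"rz":0},{"grip":0.85,"dx":0,"dy":0,"dz":65,"rx":0,"ry":0,"rz":0},{"grip":0.85,"dx":0,"dy":0,"dz":90,"rx":0,"ry":0,"rz":0},{"grip":0.85,"dx":0,"dy":0,"dz":110,"rx":0,"ry":0,"rz":0},{"grip":0.85,"dx":0,"dy":0,"dz":121,"rx":0,"ry":0,"rz":0},{"grip":0.85,"dx":0,"dy":0,"dz":125,"rx":0,"ry":0,"rz":0},{"grip":0.85,"dx":0,"dy":0,"dz":125,"rx":0,"ry":0,"rz":0}]' 50
python3 -m crank '[{"grip":0.4,"dx":0,"dy":0,"dz":0,"rx":0,"ry":0,"rz":0},{"grip":0.4,"dx":0,"dy":0,"dz":0,"rx":0,"ry":0,"rz":0},{"grip":0.4,"dx":0,"dy":0,"dz":0,"rx":0,"ry":0,"rz":0},{"grip":0.4,"dx":0,"dy":0,"dz":0,"rx":0,"ry":0,"rz":0},{"grip":0.4,"dx":0,"dy":0,"dz":0,"rx":0,"ry":0,"rz":0},{"grip":0.4,"dx":0,"dy":0,"dz":0,"rx":0,"ry":0,"rz":0},{"grip":0.4,"dx":0,"dy":0,"dz":0,"rx":0,"ry":0,"rz":0},{"grip":0.4,"dx":0,"dy":0,"dz":0,"rx":0,"ry":0,"rz":0}]' 50
python3 plan.py '[[0.5113,0.1286,0.2,54.5],[0.6538,-0.1117,0.2,37.3]]'
```

```text
t: 17.6
eef_pos: [0.511, 0.129, 0.0382]
orientation: [0.306, 0.952, 0.0, -0.0]
force: [-0.3, 0.9, -0.6]
finger_gap: 0.0721
t: 18.4
eef_pos: [0.5113, 0.1287, 0.0393]
orientation: [0.307, 0.952, 0.0, 0.001]
force: [1.3, 0.4, 6.2]
finger_gap: 0.0455
t 18.4 p [0.5113 0.1287 0.0393] psi 54.3 gap 0.0455 F [1.3 0.4 6.2] j6 -0.93
(0.5113, 0.1286, 0.2, 54.5) d [-4.000e-01  1.000e-01 -1.607e+02] r [ 0.09  0.1  -0.2 ]
(0.6538, -0.1117, 0.2, 37.3) d [-256.3 -111.9 -160.4] r [ 0.1   0.09 17.  ]
```

```bash
python3 -m crank '[{"grip":0.4,"dx":0,"dy":0,"dz":-15,"rx":0,"ry":0,"rz":0},{"grip":0.4,"dx":0,"dy":0,"dz":-40,"rx":0,"ry":0,"rz":0},{"grip":0.4,"dx":0,"dy":0,"dz":-75,"rx":0,"ry":0,"rz":0},{"grip":0.4,"dx":0,"dy":0,"dz":-110,"rx":0,"ry":0,"rz":0},{"grip":0.4,"dx":-6,"dy":-2,"dz":-138,"rx":0,"ry":0,"rz":1},{"grip":0.4,"dx":-20,"dy":-9,"dz":-154,"rx":0,"ry":0,"rz":2},{"grip":0.4,"dx":-46,"dy":-20,"dz":-160,"rx":0,"ry":0,"rz":4},{"grip":0.4,"dx":-82,"dy":-36,"dz":-160,"rx":0,"ry":0,"rz":7}]' 50
python3 plan.py '[[0.6538,-0.1117,0.2,37.3]]'
```

```text
t: 19.2
eef_pos: [0.5563, 0.0517, 0.1998]
orientation: [0.364, 0.931, 0.0, 0.001]
force: [-0.6, 0.3, -0.9]
finger_gap: 0.0451
t 19.2 p [0.5563 0.0517 0.1998] psi 47.3 gap 0.0451 F [-0.6  0.3 -0.9] j6 -0.95
(0.6538, -0.1117, 0.2, 37.3) d [-1.824e+02 -5.410e+01 -1.000e-01] r [ 0.08  0.07 10.03]
```

```bash
python3 -m crank '[{"grip":0.4,"dx":-42,"dy":-12,"dz":0,"rx":0,"ry":0,"rz":3},{"grip":0.4,"dx":-84,"dy":-25,"dz":0,"rx":0,"ry":0,"rz":5},{"grip":0.4,"dx":-122,"dy":-36,"dz":0,"rx":0,"ry":0,"rz":7},{"grip":0.4,"dx":-152,"dy":-45,"dz":0,"rx":0,"ry":0,"rz":9},{"grip":0.4,"dx":-172,"dy":-51,"dz":0,"rx":0,"ry":0,"rz":10},{"grip":0.4,"dx":-182,"dy":-54,"dz":0,"rx":0,"ry":0,"rz":10},{"grip":0.4,"dx":-182,"dy":-54,"dz":10,"rx":0,"ry":0,"rz":10},{"grip":0.4,"dx":-182,"dy":-54,"dz":30,"rx":0,"ry":0,"rz":10}]' 50
python3 plan.py '[[0.6538,-0.1117,0.06,37.3],[0.6538,-0.1117,0.044,37.3]]'
```

```text
t: 20.0
eef_pos: [0.6534, -0.1108, 0.1687]
orientation: [0.443, 0.896, 0.0, 0.001]
force: [0.7, 0.4, -2.5]
finger_gap: 0.0455
t 20.0 p [ 0.6534 -0.1108  0.1687] psi 37.4 gap 0.0455 F [ 0.7  0.4 -2.5] j6 -1.0
(0.6538, -0.1117, 0.06, 37.3) d [ -0.8  -0.4 108.7] r [0.08 0.1  0.06]
(0.6538, -0.1117, 0.044, 37.3) d [ -0.8  -0.4 124.7] r [0.08 0.1  0.06]
```

```bash
python3 -m crank '[{"grip":0.4,"dx":-1,"dy":0,"dz":20,"rx":0,"ry":0,"rz":0},{"grip":0.4,"dx":-1,"dy":0,"dz":45,"rx":0,"ry":0,"rz":0},{"grip":0.4,"dx":-1,"dy":0,"dz":70,"rx":0,"ry":0,"rz":0},{"grip":0.4,"dx":-1,"dy":0,"dz":90,"rx":0,"ry":0,"rz":0},{"grip":0.4,"dx":-1,"dy":0,"dz":102,"rx":0,"ry":0,"rz":0},{"grip":0.4,"dx":-1,"dy":0,"dz":108,"rx":0,"ry":0,"rz":0},{"grip":0.4,"dx":-1,"dy":0,"dz":110,"rx":0,"ry":0,"rz":0},{"grip":0.4,"dx":-1,"dy":0,"dz":110,"rx":0,"ry":0,"rz":0}]' 50
python3 - <<'E'
from plan import plan
from h import *
fr={c:grab_frame(c) for c in('top','side')}
cv2.imwrite('pics/s2.png',np.hstack([cv2.resize(fr['top'][70:200,230:360,::-1],None,fx=3,fy=3,interpolation=2),cv2.resize(fr['side'][130:260,270:400,::-1],None,fx=3,fy=3,interpolation=2)]))
plan([[.6538,-.1117,.0435,37.3]])
E
```

```text
t: 20.8
eef_pos: [0.6542, -0.1122, 0.0589]
orientation: [0.444, 0.896, 0.0, 0.0]
force: [-0.2, 0.5, -2.5]
finger_gap: 0.0455
t 20.9 p [ 0.6543 -0.1124  0.0593] psi 37.3 gap 0.0454 F [ 0.6 -0.1 -1.3] j6 -1.0
(0.6538, -0.1117, 0.0435, 37.3) d [ 0.9 -0.  15.8] r [0.05 0.08 0.01]
```

View pics/s2.png

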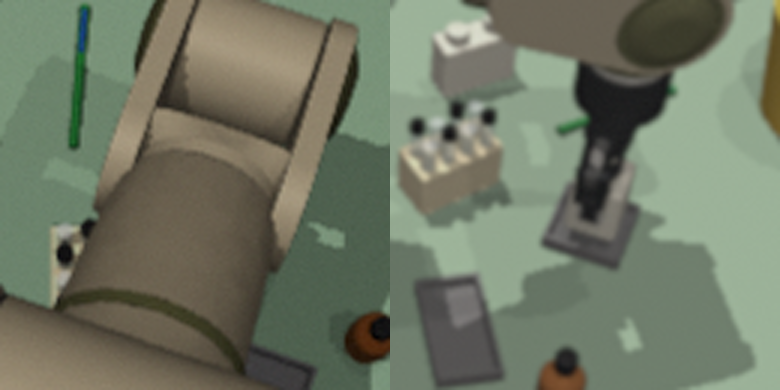

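The square bottle at right panel (600,210) hangs aligned over the square holder. I'll lower it gently.

```bash
python3 -m crank '[{"grip":0.4,"dx":0.5,"dy":0,"dz":5,"rx":0,"ry":0,"rz":0},{"grip":0.4,"dx":0.5,"dy":0,"dz":9,"rx":0,"ry":0,"rz":0},{"grip":0.4,"dx":0.5,"dy":0,"dz":12,"rx":0,"ry":0,"rz":0},{"grip":0.4,"dx":0.5,"dy":0,"dz":14,"rx":0,"ry":0,"rz":0},{"grip":0.4,"dx":0.5,"dy":0,"dz":15,"rx":0,"ry":0,"rz":0},{"grip":0.4,"dx":0.5,"dy":0,"dz":16,"rx":0,"ry":0,"rz":0},{"grip":0.4,"dx":0.5,"dy":0,"dz":16.5,"rx":0,"ry":0,"rz":0},{"grip":0.4,"dx":0.5,"dy":0,"dz":16.5,"rx":0,"ry":0,"rz":0}]' 50
python3 plan.py '[]'
```

```text
t: 21.7
eef_pos: [0.6536, -0.1119, 0.0434]
orientation: [0.444, 0.896, -0.0, 0.0]
force: [-6.0, 1.9, 10.7]
finger_gap: 0.0451
t 21.7 p [ 0.6536 -0.1119  0.0434] psi 37.3 gap 0.0451 F [-6.   1.9 10.7] j6 -1.0
```

```bash
python3 -m crank '[{"grip":0.65,"dx":0,"dy":0,"dz":0,"rx":0,"ry":0,"rz":0},{"grip":0.85,"dx":0,"dy":0,"dz":0,"rx":0,"ry":0,"rz":0},{"grip":0.85,"dx":0,"dy":0,"dz":0,"rx":0,"ry":0,"rz":0},{"grip":0.85,"dx":0,"dy":0,"dz":-10,"rx":0,"ry":0,"rz":0},{"grip":0.85,"dx":0,"dy":0,"dz":-40,"rx":0,"ry":0,"rz":0},{"grip":0.85,"dx":0,"dy":0,"dz":-80,"rx":0,"ry":0,"rz":0},{"grip":0.85,"dx":0,"dy":0,"dz":-115,"rx":0,"ry":0,"rz":0},{"grip":0.85,"dx":0,"dy":0,"dz":-125,"rx":0,"ry":0,"rz":0}]' 50
python3 - <<'E'
from plan import plan
from h import *
fr={c:grab_frame(c) for c in('top','side')}
for c in fr:
    fit('cartridge',.664,.1006,-.075,frames=fr,cams=(c,))
cv2.imwrite('pics/s3.png',np.hstack([cv2.resize(fr['top'][70:200,200:330,::-1],None,fx=3,fy=3,interpolation=2),cv2.resize(fr['side'][130:260,270:400,::-1],None,fx=3,fy=3,interpolation=2)]))
plan([[.664,.1007,.165,86],[.664,.1007,.037,86]])
E
```

```text
t: 22.5
eef_pos: [0.655, -0.1123, 0.172]
orientation: [0.444, 0.896, 0.0, 0.004]
force: [-0.3, 0.1, 0.1]
finger_gap: 0.0723
cartridge ('top',) [0.6651 0.1006] yaw -4.5 err 0.075
cartridge ('side',) [0.6633 0.1002] yaw -4.4 err 0.683
t 22.6 p [ 0.6542 -0.112   0.1688] psi 37.3 gap 0.0724 F [-1.1  0.1 -1.1] j6 -1.0
(0.664, 0.1007, 0.165, 86) d [163.3 136.7   3.6] r [ 3.000e-02  2.200e-01 -4.869e+01]
(0.664, 0.1007, 0.037, 86) d [163.7 136.5 131.6] r [ 3.000e-02  2.200e-01 -4.869e+01]
```

View pics/s3.png

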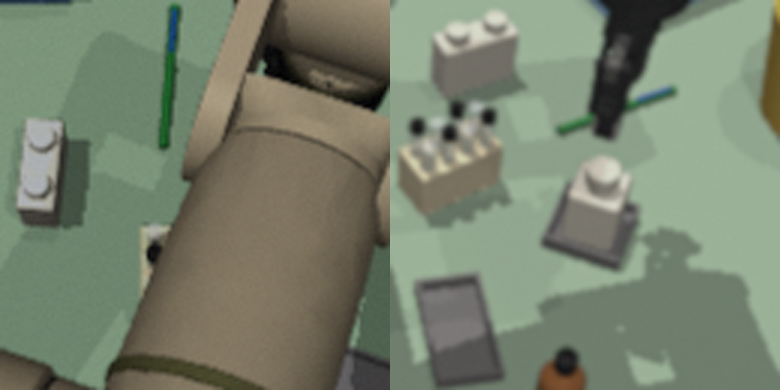

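The square bottle stands in its holder (right panel (600,205)). Next the cartridge at (0.664, 0.1007), yaw -4.5°.

```bash
python3 -m crank '[{"grip":0.7,"dx":14,"dy":12,"dz":0,"rx":0,"ry":0,"rz":-7},{"grip":0.7,"dx":42,"dy":35,"dz":0,"rx":0,"ry":0,"rz":-15},{"grip":0.7,"dx":75,"dy":63,"dz":0,"rx":0,"ry":0,"rz":-23},{"grip":0.7,"dx":108,"dy":90,"dz":0,"rx":0,"ry":0,"rz":-31},{"grip":0.7,"dx":138,"dy":115,"dz":0,"rx":0,"ry":0,"rz":-39},{"grip":0.7,"dx":156,"dy":130,"dz":2,"rx":0,"ry":0,"rz":-46},{"grip":0.7,"dx":163,"dy":136.5,"dz":3,"rx":0,"ry":0,"rz":-48},{"grip":0.7,"dx":163,"dy":136.5,"dz":3,"rx":0,"ry":0,"rz":-48}]' 50
python3 plan.py '[[0.664,0.1007,0.037,85.6]]'
```

```text
t: 23.4
eef_pos: [0.663, 0.1012, 0.1623]
orientation: [0.041, 0.999, -0.0, -0.001]
force: [0.2, 0.0, 0.2]
finger_gap: 0.0596
t 23.4 p [0.663  0.1012 0.1623] psi 85.3 gap 0.0596 F [0.2 0.  0.2] j6 -1.51
(0.664, 0.1007, 0.037, 85.6) d [ -1.3  -0.4 125.3] r [-0.01 -0.15 -0.31]
```

```bash
python3 -m crank '[{"grip":0.7,"dx":-1,"dy":0,"dz":12,"rx":0,"ry":0,"rz":0},{"grip":0.7,"dx":-1,"dy":0,"dz":38,"rx":0,"ry":0,"rz":0},{"grip":0.7,"dx":-1,"dy":0,"dz":65,"rx":0,"ry":0,"rz":0},{"grip":0.7,"dx":-1,"dy":0,"dz":90,"rx":0,"ry":0,"rz":0},{"grip":0.7,"dx":-1,"dy":0,"dz":110,"rx":0,"ry":0,"rz":0},{"grip":0.7,"dx":-1,"dy":0,"dz":121,"rx":0,"ry":0,"rz":0},{"grip":0.7,"dx":-1,"dy":0,"dz":125,"rx":0,"ry":0,"rz":0},{"grip":0.7,"dx":-1,"dy":0,"dz":125,"rx":0,"ry":0,"rz":0}]' 50
python3 -m crank '[{"grip":0.25,"dx":0,"dy":0,"dz":0,"rx":0,"ry":0,"rz":0},{"grip":0.25,"dx":0,"dy":0,"dz":0,"rx":0,"ry":0,"rz":0},{"grip":0.25,"dx":0,"dy":0,"dz":0,"rx":0,"ry":0,"rz":0},{"grip":0.25,"dx":0,"dy":0,"dz":0,"rx":0,"ry":0,"rz":0},{"grip":0.25,"dx":0,"dy":0,"dz":0,"rx":0,"ry":0,"rz":0},{"grip":0.25,"dx":0,"dy":0,"dz":0,"rx":0,"ry":0,"rz":0},{"grip":0.25,"dx":0,"dy":0,"dz":0,"rx":0,"ry":0,"rz":0},{"grip":0.25,"dx":0,"dy":0,"dz":0,"rx":0,"ry":0,"rz":0}]' 50
python3 plan.py '[[0.664,0.1007,0.2,85.6],[0.4915,-0.1476,0.2,-20.8]]'
```

```text
t: 24.2
eef_pos: [0.6646, 0.0997, 0.0386]
orientation: [0.042, 0.999, -0.0, -0.0]
force: [0.0, -0.0, 0.4]
finger_gap: 0.0595
t: 25.0
eef_pos: [0.6651, 0.1003, 0.04]
orientation: [0.041, 0.999, -0.0, 0.001]
force: [-0.1, -0.8, 6.6]
finger_gap: 0.0315
t 25.0 p [0.6651 0.1003 0.04  ] psi 85.3 gap 0.0315 F [-0.1 -0.8  6.6] j6 -1.51
(0.664, 0.1007, 0.2, 85.6) d [   0.7    0.3 -160. ] r [-0.01  0.13 -0.29]
(0.4915, -0.1476, 0.2, -20.8) d [ 152.3 -261.3 -160.3] r [1.100e-01 1.000e-01 1.061e+02]
```

```bash
python3 -m crank '[{"grip":0.25,"dx":0,"dy":0,"dz":-15,"rx":0,"ry":0,"rz":0},{"grip":0.25,"dx":0,"dy":0,"dz":-40,"rx":0,"ry":0,"rz":0},{"grip":0.25,"dx":0,"dy":0,"dz":-75,"rx":0,"ry":0,"rz":0},{"grip":0.25,"dx":0,"dy":0,"dz":-110,"rx":0,"ry":0,"rz":2},{"grip":0.25,"dx":3,"dy":-5,"dz":-138,"rx":0,"ry":0,"rz":7},{"grip":0.25,"dx":10,"dy":-16,"dz":-154,"rx":0,"ry":0,"rz":14},{"grip":0.25,"dx":20,"dy":-34,"dz":-160,"rx":0,"ry":0,"rz":22},{"grip":0.25,"dx":34,"dy":-58,"dz":-160,"rx":0,"ry":0,"rz":30}]' 50
python3 plan.py '[[0.4915,-0.1476,0.2,-20.8]]'
```

```text
t: 25.8
eef_pos: [0.6257, 0.0455, 0.2006]
orientation: [0.3, 0.954, 0.0, 0.001]
force: [1.1, 0.4, -1.8]
finger_gap: 0.0316
t 25.8 p [0.6257 0.0455 0.2006] psi 55.0 gap 0.0316 F [ 1.1  0.4 -1.8] j6 -1.08
(0.4915, -0.1476, 0.2, -20.8) d [  -0.6 -235.1    0.3] r [1.400e-01 5.000e-02 7.585e+01]
```

```bash
python3 -m crank '[{"grip":0.25,"dx":0,"dy":-28,"dz":0,"rx":0,"ry":0,"rz":8},{"grip":0.25,"dx":0,"dy":-56,"dz":0,"rx":0,"ry":0,"rz":16},{"grip":0.25,"dx":0,"dy":-86,"dz":0,"rx":0,"ry":0,"rz":24},{"grip":0.25,"dx":0,"dy":-116,"dz":0,"rx":0,"ry":0,"rz":32},{"grip":0.25,"dx":0,"dy":-146,"dz":0,"rx":0,"ry":0,"rz":40},{"grip":0.25,"dx":0,"dy":-176,"dz":0,"rx":0,"ry":0,"rz":48},{"grip":0.25,"dx":0,"dy":-204,"dz":0,"rx":0,"ry":0,"rz":56},{"grip":0.25,"dx":0,"dy":-224,"dz":0,"rx":0,"ry":0,"rz":64}]' 50
python3 plan.py '[[0.4915,-0.1476,0.2,-20.8],[0.4915,-0.1476,0.1,-20.8]]'
```

```text
t: 26.6
eef_pos: [0.4972, -0.1398, 0.1995]
orientation: [0.761, 0.649, -0.0, 0.0]
force: [-0.1, 0.1, -1.7]
finger_gap: 0.0314
t 26.6 p [ 0.4972 -0.1398  0.1995] psi -9.1 gap 0.0314 F [-0.1  0.1 -1.7] j6 -0.35
(0.4915, -0.1476, 0.2, -20.8) d [-8.6 -4.4 -0.5] r [0.000e+00 1.000e-02 1.173e+01]
(0.4915, -0.1476, 0.1, -20.8) d [-8.6 -4.4 99.5] r [0.000e+00 1.000e-02 1.173e+01]
```

```bash
python3 -m crank '[{"grip":0.25,"dx":-5,"dy":-3,"dz":0,"rx":0,"ry":0,"rz":6},{"grip":0.25,"dx":-8.5,"dy":-4.5,"dz":5,"rx":0,"ry":0,"rz":11},{"grip":0.25,"dx":-8.5,"dy":-4.5,"dz":25,"rx":0,"ry":0,"rz":11.7},{"grip":0.25,"dx":-8.5,"dy":-4.5,"dz":55,"rx":0,"ry":0,"rz":11.7},{"grip":0.25,"dx":-8.5,"dy":-4.5,"dz":85,"rx":0,"ry":0,"rz":11.7},{"grip":0.25,"dx":-8.5,"dy":-4.5,"dz":110,"rx":0,"ry":0,"rz":11.7},{"grip":0.25,"dx":-8.5,"dy":-4.5,"dz":125,"rx":0,"ry":0,"rz":11.7},{"grip":0.25,"dx":-8.5,"dy":-4.5,"dz":132,"rx":0,"ry":0,"rz":11.7}]' 50
python3 - <<'E'
from plan import plan
from h import *
fr={c:grab_frame(c) for c in('top','side')}
cv2.imwrite('pics/c1.png',np.hstack([cv2.resize(fr['top'][130:260,250:380,::-1],None,fx=3,fy=3,interpolation=2),cv2.resize(fr['side'][160:290,230:360,::-1],None,fx=3,fy=3,interpolation=2)]))
plan([[.4915,-.1476,.0445,-20.8]])
E
```

```text
t: 27.4
eef_pos: [0.4922, -0.1462, 0.0661]
orientation: [0.821, 0.571, -0.0, -0.001]
force: [0.3, 0.8, -1.5]
finger_gap: 0.0315
t 27.5 p [ 0.4925 -0.1464  0.0667] psi -20.4 gap 0.0314 F [ 0.2  0.2 -1.5] j6 -0.16
(0.4915, -0.1476, 0.0445, -20.8) d [-1.5 -0.5 22.2] r [-0.05 -0.01  0.41]
```

View pics/c1.png

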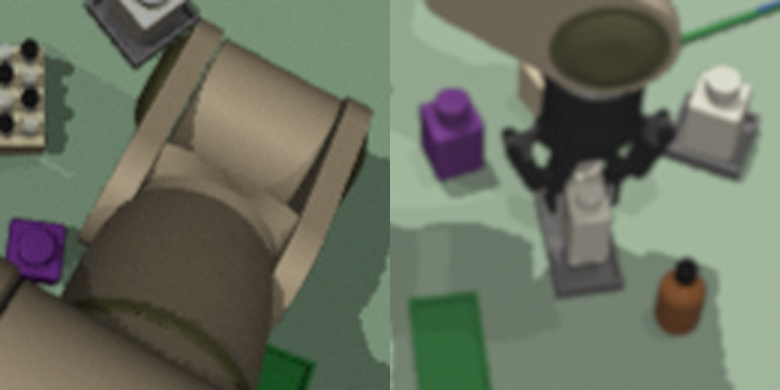

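The cartridge at right panel (588,215) hangs, aligned, above the grey holder at (580,250). The fingers are clear of the purple bottle and the square bottle.

```bash
python3 -m crank '[{"grip":0.25,"dx":-1,"dy":-0.5,"dz":4,"rx":0,"ry":0,"rz":0.4},{"grip":0.25,"dx":-1.5,"dy":-0.5,"dz":9,"rx":0,"ry":0,"rz":0.4},{"grip":0.25,"dx":-1.5,"dy":-0.5,"dz":14,"rx":0,"ry":0,"rz":0.4},{"grip":0.25,"dx":-1.5,"dy":-0.5,"dz":18,"rx":0,"ry":0,"rz":0.4},{"grip":0.25,"dx":-1.5,"dy":-0.5,"dz":20,"rx":0,"ry":0,"rz":0.4},{"grip":0.25,"dx":-1.5,"dy":-0.5,"dz":21,"rx":0,"ry":0,"rz":0.4},{"grip":0.25,"dx":-1.5,"dy":-0.5,"dz":22,"rx":0,"ry":0,"rz":0.4},{"grip":0.25,"dx":-1.5,"dy":-0.5,"dz":22.5,"rx":0,"ry":0,"rz":0.4}]' 50
python3 plan.py '[[0.4915,-0.1476,0.044,-20.8]]'
```

```text
t: 28.3
eef_pos: [0.4916, -0.1478, 0.0443]
orientation: [0.823, 0.568, 0.0, 0.0]
force: [0.2, -0.5, -1.9]
finger_gap: 0.0315
t 28.3 p [ 0.4916 -0.1478  0.0443] psi -20.8 gap 0.0315 F [ 0.2 -0.5 -1.9] j6 -0.16
(0.4915, -0.1476, 0.044, -20.8) d [ 0.1 -0.2  0.3] r [0.01 0.   0.01]
```

```bash
python3 -m crank '[{"grip":0.25,"dx":0,"dy":0,"dz":0.3,"rx":0,"ry":0,"rz":0},{"grip":0.25,"dx":0,"dy":0,"dz":0.5,"rx":0,"ry":0,"rz":0},{"grip":0.25,"dx":0,"dy":0,"dz":0.8,"rx":0,"ry":0,"rz":0},{"grip":0.25,"dx":0,"dy":0,"dz":1,"rx":0,"ry":0,"rz":0},{"grip":0.25,"dx":0,"dy":0,"dz":1,"rx":0,"ry":0,"rz":0},{"grip":0.25,"dx":0,"dy":0,"dz":1,"rx":0,"ry":0,"rz":0},{"grip":0.25,"dx":0,"dy":0,"dz":1,"rx":0,"ry":0,"rz":0},{"grip":0.25,"dx":0,"dy":0,"dz":1,"rx":0,"ry":0,"rz":0}]' 50
python3 plan.py '[]'
```

```text
t: 29.1
eef_pos: [0.4917, -0.1478, 0.044]
orientation: [0.823, 0.568, 0.0, 0.0]
force: [-0.9, 1.8, 7.3]
finger_gap: 0.0311
t 29.1 p [ 0.4917 -0.1478  0.044 ] psi -20.8 gap 0.0311 F [-0.9  1.8  7.3] j6 -0.16
```

```bash
python3 -m crank '[{"grip":0.5,"dx":0,"dy":0,"dz":0,"rx":0,"ry":0,"rz":0},{"grip":0.7,"dx":0,"dy":0,"dz":0,"rx":0,"ry":0,"rz":0},{"grip":0.7,"dx":0,"dy":0,"dz":0,"rx":0,"ry":0,"rz":0},{"grip":0.7,"dx":0,"dy":0,"dz":-10,"rx":0,"ry":0,"rz":0},{"grip":0.7,"dx":0,"dy":0,"dz":-40,"rx":0,"ry":0,"rz":0},{"grip":0.7,"dx":0,"dy":0,"dz":-80,"rx":0,"ry":0,"rz":0},{"grip":0.7,"dx":0,"dy":0,"dz":-120,"rx":0,"ry":0,"rz":0},{"grip":0.7,"dx":0,"dy":0,"dz":-170,"rx":0,"ry":0,"rz":0}]' 50
python3 plan.py '[[0.33,-0.06,0.25,-20.8],[0.12,0.4,0.25,-20.8]]'
```

```text
t: 29.9
eef_pos: [0.4909, -0.1474, 0.2149]
orientation: [0.823, 0.568, -0.0, -0.001]
force: [1.1, -0.2, -0.4]
finger_gap: 0.0598
t 29.9 p [ 0.4909 -0.1474  0.2149] psi -20.8 gap 0.0598 F [ 1.1 -0.2 -0.4] j6 -0.16
(0.33, -0.06, 0.25, -20.8) d [  24.6 -181.5  -34.8] r [-0.1  -0.02 -0.  ]
(0.12, 0.4, 0.25, -20.8) d [ 380.  -541.1  -34. ] r [-0.1  -0.02 -0.  ]
```

```bash
python3 -m crank '[{"grip":0.7,"dx":3,"dy":-25,"dz":-5,"rx":0,"ry":0,"rz":0},{"grip":0.7,"dx":8,"dy":-60,"dz":-15,"rx":0,"ry":0,"rz":0},{"grip":0.7,"dx":14,"dy":-100,"dz":-25,"rx":0,"ry":0,"rz":0},{"grip":0.7,"dx":20,"dy":-140,"dz":-32,"rx":0,"ry":0,"rz":0},{"grip":0.7,"dx":24,"dy":-165,"dz":-34,"rx":0,"ry":0,"rz":0},{"grip":0.7,"dx":25,"dy":-178,"dz":-35,"rx":0,"ry":0,"rz":0},{"grip":0.7,"dx":25,"dy":-180,"dz":-35,"rx":0,"ry":0,"rz":0},{"grip":0.7,"dx":25,"dy":-180,"dz":-35,"rx":0,"ry":0,"rz":0}]' 50
cat > chk.py <<'E'
from plan import plan
from h import *
import pickle,sys
fr={c:grab_frame(c) for c in('top','side')}
for c in fr:np.save(f'pics/{c}9.npy',fr[c])
x0,y0,x1,y1=80,85,440,285
cv2.imwrite('pics/f_top%s.png'%sys.argv[1],cv2.resize(fr['top'][y0:y1,x0:x1,::-1],None,fx=2.2,fy=2.2,interpolation=2))
x0,y0,x1,y1=180,70,440,340
cv2.imwrite('pics/f_side%s.png'%sys.argv[1],cv2.resize(fr['side'][y0:y1,x0:x1,::-1],None,fx=2.2,fy=2.2,interpolation=2))
for q in('rack','beaker'):
    for c in fr: print(q,c,[(round(d['conf'],2),np.round(d['location'],3)) for d in recognise(c,q)[:1]])
plan([])
E
python3 chk.py a
```

```text
t: 30.7
eef_pos: [0.3328, -0.061, 0.2486]
orientation: [0.823, 0.568, 0.0, 0.0]
force: [0.7, -0.1, -0.9]
finger_gap: 0.0596
rack top [(0.56, array([ 0.566, -0.003,  0.049]))]
rack side [(0.78, array([ 0.563, -0.016,  0.052]))]
beaker top [(0.79, array([0.514, 0.262, 0.042]))]
beaker side [(0.24, array([0.624, 0.263, 0.062]))]
t 31.0 p [ 0.3326 -0.0608  0.2481] psi -20.8 gap 0.0599 F [-0.2  0.8  0.2] j6 -0.17
```

View pics/f_topa.png

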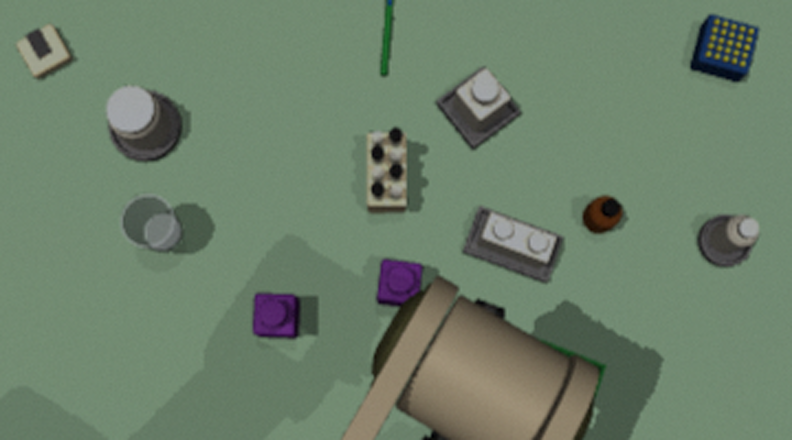

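View pics/f_sidea.png

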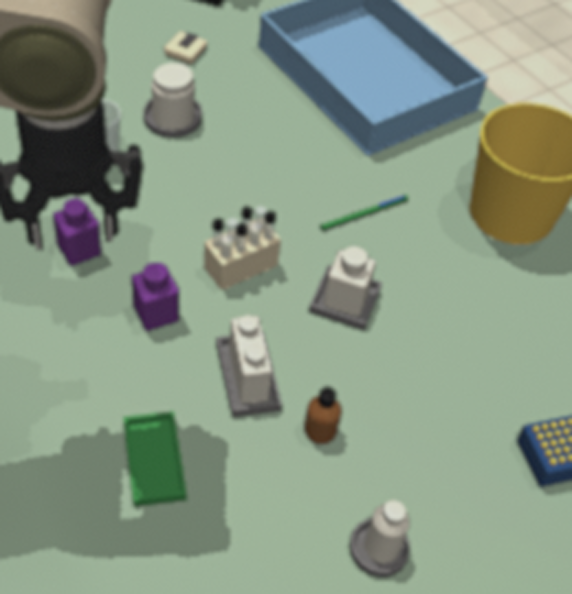

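All four look placed. To check seating and tilt, I overlay the predicted outlines, foot at 4 mm, on the pictures.

```bash
python3 - <<'E'
from h import *
import pickle
P=pickle.load(open('P.pkl','rb'))
T=[('vial',.4935,-.3915,0,'vial_holder'),('jar',.6345,.2785,0,'jar_holder'),('square_bottle',.6537,-.1118,np.radians(37.3),'square_holder'),('cartridge',.4915,-.1476,np.radians(69.2),'cartridge_holder')]
fr={c:np.load(f'pics/{c}9.npy') for c in('top','side')}
rows=[]
for c in fr:
    r=[]
    for n,x,y,w,h in T:
        u=proj(c,[[x,y,.03]])[0].astype(int);R=24
        u=np.clip(u,R,[512-R,384-R])
        im=cv2.resize(fr[c][u[1]-R:u[1]+R,u[0]-R:u[0]+R,::-1],(196,196),interpolation=2)
        k=196/48
        for m,p,z,col in((n,(x,y,w),.004,(0,0,255)),(h,P[h],0,(255,0,0))):
            ca,sa=np.cos(p[2]),np.sin(p[2])
            for Q in M[m]:
                W=np.c_[p[0]+ca*Q[:,0]-sa*Q[:,1],p[1]+sa*Q[:,0]+ca*Q[:,1],Q[:,2]+z]
                cv2.polylines(im,[cv2.convexHull(((proj(c,W)-u+R+.5)*k-.5).astype(np.float32)).astype(int)],True,col,1)
        r.append(im)
    rows.append(np.hstack(r))
cv2.imwrite('pics/chk.png',np.vstack(rows))
E
```

```text
(no output)
```

View pics/chk.png

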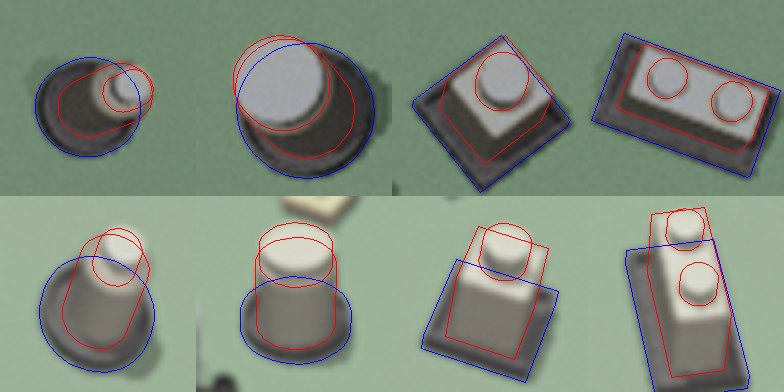

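The overlays fit. Each white body lies inside its blue holder outline in both views and is upright at floor height; the vial sits about 3 mm off centre. The gripper is free at z = 0.25, so I'm handing in.

```bash
python3 -c "
from rig import *
print(finish_job())"
```

```text
the job is handed in; nothing more can be done
None
```

All four white containers stand in their matching grey holders, and I handed the job in at about 31 s of the 96 s allowed. Each one was lowered until the wrist felt contact (6–11 N) and only then released.

- **Seating:** with the outlines of the containers at floor height laid over both final pictures, every body was inside its rim and upright. The vial sits about 3 mm off centre, well inside its 8 mm clearance.
- **Bystanders:** the rack read within 1 mm of where it started in both cameras. The beaker read within 3 mm in the top view, inside the network's error.
- **Checks that disagreed:** in the last side view the gripper hid the beaker, so its low-confidence reading there (0.24) landed on the jar and I ignored it. Some early side-view outline fits for the vial and cartridge had large errors, though their positions agreed with the top view to within 2 mm.
- **Look-alikes:** I never gripped the purple bottles or the green holder. The purple bottles looked unmoved in the final pictures. The arm partly hid the green holder from above, but it showed in place from the side.

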